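# Put the full vial box away in the bench-top cooler

### The arm

A 7-joint arm with a two-finger parallel gripper is mounted at the origin on the work surface. World frame = base frame: x ahead of the robot, y to its left, z up, the work surface at z = 0. Lengths are in m, angles in degrees, forces in N, time in s.
With the tool pointing down it reaches from about 0.425 to 0.875 m from the base axis. Payload 4.7 kg.
Tool frame: the origin (TCP) lies midway between the tips of the shut fingers; the grasp point (between the pads) lies env.grip_point_offset behind it (env.grip_point_offset is the distance from the TCP to the grasp point, in m); x points along the fingers, y is the direction in which the jaws open and shut, and the axes are right-handed (so a half turn about x gives the same grasp; the last joint's range is limited). The gripper opens to 87 mm and grips with 3 to 60 N. Pads are 19 mm wide; open, the fingers measure 117 mm over their backs; the gripper's body (75 mm by 190 mm) begins 51 mm behind the grasp point.
Start: joints at [-71.041, 18.392, -4.016, 83.108, 1.295, 78.541, -3.26], TCP at [0.203, 0.618, 0.223] pointing down, gripper open.
Joint ranges: [-163.93, 163.93], [-17.29, 119.83], [-79.2, 71.16], [3.27, 140.29], [-89.18, 269.18], [5.43, 117.66], [-154.24, 154.24]. Speed limits (degrees/s): [147.25, 147.25, 180, 180, 180, 180, 180].

### API

Orientations are given as [roll, pitch, yaw] about the fixed x, y, z axes, in that order (R = Rz(yaw) Ry(pitch) Rx(roll)).
In Python, from cell import readout, read_camera, camera_params, sign_off, spot_in, pinpoint, env gives the robot as it stands.
- The arm moves only by the shell command python3 -m pendant 'ROWS' [OPENING] [FORCE]. ROWS is a JSON object of lists of equal length, an entry for each row: "xyz": the shift along the world's x, y, z in m, a list of three; "turn": the turn about the world's z in rad. A call has 1 to 10 rows; each row shifts and turns the pose as measured when the row begins; what a row does not reach is not made up. A row lasts 1/8 s, in which the tool goes at most 62.5 mm and 10.7 degrees, less where a joint would pass 70% of its speed; a pose out of reach is approached as far as the arm can. A call is refused whole if a number of a shift passes 0.0625 or a number of a turn 0.188, either way. A call with a gripper value outside its range is refused whole. OPENING is the opening, from 0 (shut) to 1 (fully open), set as the call begins (- or left out, the last holds). The fingers move at their own pace and stop on an object; FORCE is the grip in N (left out, the last holds). Time passes only in rows, so rows that do not move let the fingers close. It gives the time, the measured TCP pose, the force and the opening at its end, in the units of the state.
- readout.get_obs(): the state, without advancing time (a new reading comes with each control period).
- read_camera(name): name is "scene" or "top"; returns the picture (384x512x3 uint8, red, green, blue); there is no depth.
- camera_params(name): a dict with "fx", "fy", "cx", "cy" (pixels), "k1" (the pictures are not rectified: a ray, as slopes to the right and down, at radius r is drawn at 1 + k1 r^2 times it, then the intrinsics apply), "rvec" (rotation vector, rad) and "tvec" (3), from world to camera coordinates, as OpenCV has them. Camera axes: x right, y down, z forward; pixel columns grow to the right and rows downward; lengths in m; the calibration is good to about 2 mm. A picture is of the moment at which its call begins. camera_params takes no time and is no camera call.
- sign_off(): hands the job in, once; it reports no verdict.
Trained networks look in the newest picture that a camera, given by its name, has taken for a name from the list of things; names that differ only in an ending like _2 or _b are one class to them, and where a whole thing is asked for, a point or a joint stands for the part that bears it (a point fixed in the world has none). Each returns a list of dicts, best first, with "score" (0 to 1); they miss things now and then, are a little off and sometimes report something else, mostly with a low value. They report only what shows in the picture. A call takes as long as a camera call. They do not tell look-alikes from the thing itself.
- spot_in(camera, name): "at" ([x, y, z] in m, in the coordinates of the camera as it stood for that picture, good to about 4 mm: the middle of the surface that is visible of it).
- pinpoint(camera, name): "at" ([x, y, z] in m, in the coordinates of the camera as it stood for that picture, good to about 4 mm: a listed point, or the origin of a listed thing).
The state is a dict: "time_s": time; "qpos": joint angles; "joint_velocities": joint speeds; "effort": joint torques, N m; "tool_pos": TCP position; "tool_rot": TCP orientation; "force": force on the tool from outside, world axes, zero at the start; "wrist_torque": the same for the moment, N m; "grip_width": finger opening in m.
Only numpy, scipy, OpenCV 4.12 (cv2) and the standard library are available. Lean on these libraries where they do the work, as an engineer would, in place of code of your own. Each camera call takes 0.05 s, during which the arm holds its last target.

### The job

One of the three identical closed vial boxes on the tray is full and clearly heavier than the other two, which are empty: lift them to find out which, and set each empty one back where it stood. Slide the cooler's lid open, put the full box inside gently, tipping it only as far as needed to get its near end in under the fixed cover, so that it lies flat on the cooler's floor lid-up, then slide the lid fully shut. Don't disturb the vial, the marker pen or the bottles standing around.

Things in the scene. Friction and masses are not known exactly. Their poses are not given: they have to be found in the camera images.
- box_1: one of three outwardly identical closed boxes, white with blue lid, 165 x 52 x 56 mm (x, y, z), flat smooth sides. Origin at the centre of the underside, z up, x along the length. They stand lid-up on the tray, lengths parallel to the tray's x, about 118 mm apart in its y. Two weigh about 0.19 kg, one (full, any of the three) about 0.47 kg. Contents are packed evenly, can shift 3 mm
- box_2: another of the three boxes, outwardly identical to box_1, same origin and axes
- box_3: another of the three boxes, outwardly identical to box_1, same origin and axes
- tray: fixed shallow steel tray, 300 x 350 x 16 mm (x, y, z), walls and floor 3 mm; origin at the centre of its underside. The boxes stand on its floor, 3 mm above the bench
- chest: fixed white bench-top cooler. Origin at bench height below the middle of its well; x points away from the robot, z up. In this frame the body spans x -200 to +145, y +-100 mm; wall tops at z 136, lid rails along both long sides (y +-85 to +-100) at z 143. Well: x -122 to +122, y +-70 mm, flat floor at z 50 mm
- cover_edge (a point): middle of the top of the far edge of the cooler's fixed cover, at chest x -27, y 0, z 134 mm. The cover (4 mm thick, underside 80 mm above the well floor) closes the well on the near side of this edge. Beyond it the well is open for 149 mm (140 mm wide) when the lid is slid back: shorter than a box, so a box goes in tilted, near end low and in under the cover
- lid (a joint): sliding clear lid with white frame, 165 x 146 x 5 mm, underside at chest z 138 mm, running just above the fixed cover. 0 = fully shut, grows as it slides towards the robot (chest -x), 0.155 m = fully open (its far edge then level with the cover's edge). Starts shut or up to 30 mm ajar. About 2 N of friction; stays where it is left
- lid_grip (a point): middle of the top edge of the blue grip bar on the lid: 12 mm thick along the chest's x, 80 mm long along its y, standing 28 mm proud of a flat white foot (26 x 100 mm, 4 mm thick) on the lid. Moves with the lid; at chest x +45, y 0, z 174 mm when shut
- vial: bystander: small glass vial, 22 mm diameter, 52 mm tall, standing on the tray beyond the far ends of the boxes; origin at the centre of its underside
- marker: bystander: white marker pen with red cap, 12 mm thick, 120 mm long (along its y), lying on the tray before the near ends of the boxes; origin at its underside
- amber_bottle: bystander: amber bottle, blue cap, 56 mm diameter, 105 mm tall, to the right of the tray; origin at the centre of its underside
- clear_bottle: bystander: clear bottle, blue cap, 60 mm diameter, 100 mm tall, to the right of the tray; origin at the centre of its underside
- spray_bottle: bystander: blue spray bottle, 74 mm diameter, 200 mm tall, to the left of the cooler; origin at the centre of its underside
Not all that is in view belongs to the job. What is shaped like the box_1 but pink or yellow is not meant. What is shaped like the box_3 but black is not meant.

How it is judged:
By the outcome, as a careful person would: the job done as asked, in the order asked, and still so for the second after the job is handed in, with the robot touching nothing.
It also fails if it takes over 72 s, if anything falls off the work surface, if the arm or the gripper's body presses on something with over 40 N, if the wrist force passes 120 N, or if a joint passes its speed limit or range.

## Working session

There is one attempt and no reset: what is moved stays moved. The work goes in short steps, Python scripts to look and compute and a shell command to move; the robot and the scene stay as the last step left them, time stands still between calls to the robot, and variables do not carry over. Pictures are saved under pics/ and viewed, and the job is handed in when it is done.

```bash
ls; mkdir -p pics
python3 - <<'E'
from cell import *
import cv2
print(env.grip_point_offset); o=readout.get_obs(); print(o)
for n in ("scene","top"):
    im=read_camera(n); cv2.imwrite(f"pics/{n}0.png",cv2.cvtColor(im,cv2.COLOR_RGB2BGR)); print(camera_params(n))
E
```

```text
pics
0.0187
{'time_s': 0.0, 'qpos': array([-71.04103136,  18.43843269,  -4.01512252,  83.17427686,
         1.29383052,  78.54200412,  -3.26133596]), 'joint_velocities': array([-0.0153515 , -0.02155335,  0.03923475,  0.08229814,  0.10653932,
        0.04327286, -0.07075477]), 'effort': array([-5.37128126e-04, -4.91282344e+01, -4.04102392e-01, -3.12535536e+01,
       -6.37565064e-02,  4.35763830e-02,  1.84482592e-04]), 'tool_pos': array([0.20236314, 0.6171102 , 0.22147405]), 'tool_rot': array([ -87.49257618,   89.89035894, -105.64376652]), 'force': array([-0.69253086, -1.00662566,  0.70007356]), 'wrist_torque': array([ 0.02787174,  0.03774477, -0.06246444]), 'grip_width': 0.08706313824297172}
{'fx': 390.6190962923117, 'fy': 390.6190962923117, 'cx': 256.1682114451962, 'cy': 194.41079678836047, 'k1': 0.001331321994134417, 'rvec': array([ 1.37538641,  2.1549963 , -0.93625377]), 'tvec': array([ 0.28211462, -0.17423892,  1.85251271])}
{'fx': 497.33559344468256, 'fy': 497.33559344468256, 'cx': 246.79553816209938, 'cy': 192.18071159652112, 'k1': -0.0856535026535503, 'rvec': array([ 2.1745848 , -2.20911357,  0.07498223]), 'tvec': array([-0.0844549 ,  0.47382785,  1.82939212])}
```

View pics/scene0.png

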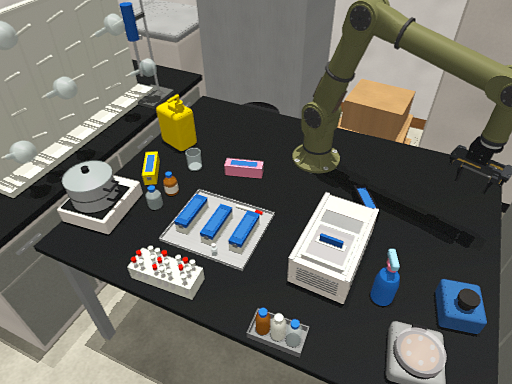

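View pics/top0.png

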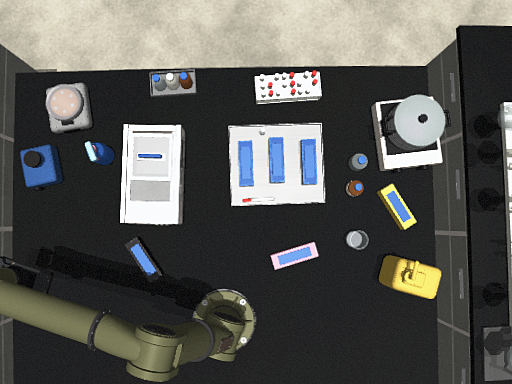

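```bash
cat > h.py <<'E'
from cell import *
import cv2, numpy as np
def w(cam,p):
    c=camera_params(cam); R=cv2.Rodrigues(c['rvec'])[0]; return R.T@(np.array(p)-c['tvec'])
def px(cam,P):
    c=camera_params(cam); R=cv2.Rodrigues(c['rvec'])[0]; q=R@np.array(P)+c['tvec']; s=q[:2]/q[2]; s=s*(1+c['k1']*(s@s)); return s*[c['fx'],c['fy']]+[c['cx'],c['cy']]
def ray(cam,u,v,z):
    c=camera_params(cam); R=cv2.Rodrigues(c['rvec'])[0]
    d=np.array([(u-c['cx'])/c['fx'],(v-c['cy'])/c['fy']]); s=d.copy()
    for _ in range(10): s=d/(1+c['k1']*(s@s))
    D=R.T@np.array([*s,1]); C=-R.T@c['tvec']; return C+D*(z-C[2])/D[2]
def rep(f,cam,name,n=6):
    for d in f(cam,name)[:n]:
        P=w(cam,d['at']); print(cam,name,round(d['score'],2),P.round(4),px(cam,P).round(0))
E
python3 - <<'E'
from h import *
for cam in("top","scene"):
    read_camera(cam)
    for n in ("box_1","tray","chest","cover_edge","lid_grip","vial","marker","amber_bottle","clear_bottle","spray_bottle"): rep(pinpoint,cam,n)
print(readout.get_obs()['time_s'])
E
```

```text
top box_1 0.97 [ 0.5931 -0.2006  0.0029] [275. 160.]
top box_1 0.93 [ 0.5762 -0.3176  0.0022] [306. 164.]
top box_1 0.93 [ 0.5741 -0.092   0.007 ] [246. 165.]
top box_1 0.92 [ 0.4144 -0.6432  0.0022] [394. 205.]
top box_1 0.72 [ 0.2304  0.2857 -0.0019] [146. 259.]
top box_1 0.62 [ 0.2398 -0.2564  0.001 ] [292. 254.]
top tray 0.91 [ 0.5787 -0.2031 -0.0024] [276. 164.]
top chest 0.84 [0.5637 0.2393 0.0053] [158. 169.]
top chest 0.41 [ 5.768e-01 -3.183e-01  3.000e-04] [307. 164.]
top cover_edge 0.69 [0.5348 0.2424 0.1334] [151. 174.]
top cover_edge 0.25 [ 5.805e-01 -3.153e-01 -2.000e-04] [306. 163.]
top lid_grip 0.92 [0.5973 0.2444 0.1753] [148. 154.]
top vial 0.44 [ 6.972e-01 -1.520e-01 -6.000e-04] [262. 133.]
top marker 0.51 [ 4.481e-01 -1.426e-01 -2.000e-04] [260. 199.]
top amber_bottle 0.65 [ 0.4812 -0.4847 -0.0041] [351. 189.]
top clear_bottle 0.53 [ 0.5782 -0.5034 -0.0011] [355. 163.]
top spray_bottle 0.59 [ 0.6224  0.4423 -0.0017] [105. 155.]
scene box_1 0.82 [ 0.2351  0.2848 -0.0007] [363. 208.]
scene box_1 0.64 [ 0.582  -0.3202  0.0064] [193. 218.]
scene box_1 0.62 [ 2.426e-01 -2.606e-01  1.000e-04] [244. 173.]
scene box_1 0.62 [ 0.4093 -0.6477 -0.0024] [152. 172.]
scene box_1 0.56 [ 0.5862 -0.2026  0.0007] [218. 229.]
scene tray 0.76 [ 0.579  -0.2065  0.003 ] [218. 227.]
scene chest 0.55 [0.5618 0.2443 0.0029] [330. 262.]
scene cover_edge 0.9 [0.5351 0.239  0.13  ] [335. 234.]
scene lid_grip 0.59 [0.5965 0.2363 0.172 ] [330. 238.]
scene vial 0.4 [ 0.6966 -0.1547  0.0047] [214. 252.]
scene marker 0.75 [ 0.5847 -0.3217  0.0059] [192. 218.]
scene marker 0.59 [ 0.4444 -0.1423  0.0081] [247. 208.]
scene amber_bottle 0.75 [ 0.4825 -0.4895 -0.0034] [172. 192.]
scene amber_bottle 0.36 [ 0.5841 -0.0882  0.0045] [244. 237.]
scene clear_bottle 0.35 [ 0.578  -0.2076  0.0016] [218. 227.]
scene clear_bottle 0.28 [ 0.6978 -0.1534  0.0029] [215. 253.]
scene spray_bottle 0.89 [ 0.6244  0.4403 -0.0007] [380. 297.]
1.2
```

Run:
```python
from h import *
from scipy.spatial.transform import Rotation as Ro
im=cv2.imread("pics/top0.png")
hsv=cv2.cvtColor(im,cv2.COLOR_BGR2HSV)
m=cv2.inRange(hsv,(100,90,90),(125,255,255))
n,l,st,c=cv2.connectedComponentsWithStats(m)
for i in range(1,n):
    if st[i,4]<60: continue
    p=np.argwhere(l==i)[:,::-1].astype(np.float32)
    z=0.174 if st[i,4]<220 else 0.059
    W=np.array([ray("top",u,v,z)[:2] for u,v in p],np.float32)
    r=cv2.minAreaRect(W*1000); q=W-W.mean(0); e=np.linalg.svd(q.T@q)[0][:,0]
    print(st[i,4],c[i].round(0),np.round(r[0],1),np.round(r[1],1),round(r[2],1),"pca",round(np.degrees(np.arctan2(e[1],e[0])),1),W.mean(0).round(4))
R=Ro.from_euler('xyz',readout.get_obs()['tool_rot'],degrees=True).as_matrix(); print(R.round(3))
print(readout.get_obs()['force'])
cv2.imwrite("pics/chest_crop.png",cv2.resize(im[110:240,90:220],None,fx=4.5,fy=4.5,interpolation=2))
cv2.imwrite("pics/tray_crop.png",cv2.resize(im[110:220,220:380],None,fx=5,fy=5,interpolation=2))
```

```text
642 [276. 159.] [ 587.9 -200.9] [165.4  51.7] 1.0 pca -179.1 [ 0.5876 -0.2007]
649 [309. 161.] [ 580.2 -318.8] [162.8  53.1] 0.9 pca -178.9 [ 0.5808 -0.3192]
629 [245. 163.] [577.4 -88.4] [164.8  51. ] 1.2 pca -178.7 [ 0.5768 -0.0883]
141 [101. 150.] [617.  408.4] [67.1 35. ] 24.8 pca -150.0 [0.6154 0.4078]
895 [ 39. 167.] [580.8 676.9] [139.9 119.3] 11.7 pca 173.7 [0.5732 0.6715]Traceback (most recent call last):
  File "<stdin>", line 11, in <module>
  File "h.py", line 8, in ray
    c=camera_params(cam); R=cv2.Rodrigues(c['rvec'])[0]
ValueError: time passes only in moves, steps and waits
```

```bash
sed -i 's/^import cv2, numpy as np/import cv2, numpy as np, functools\ncamera_params=functools.lru_cache(None)(camera_params)/' h.py
python3 - <<'E'
from h import *
from scipy.spatial.transform import Rotation as Ro
im=cv2.imread("pics/top0.png")
def line(m,z):
    p=np.argwhere(m)[:,::-1]; W=np.array([ray("top",u,v,z)[:2] for u,v in p],np.float32)
    r=cv2.minAreaRect(W*1000); return np.round(r[0],1),np.round(r[1],1),round(r[2],2)
hsv=cv2.cvtColor(im,cv2.COLOR_BGR2HSV)
b=cv2.inRange(hsv,(100,90,60),(125,255,255)); g=np.zeros_like(b); g[145:165,130:170]=b[145:165,130:170]; print("bar",line(g,.174))
wm=cv2.inRange(hsv,(0,0,190),(180,60,255)); n,l,st,c=cv2.connectedComponentsWithStats(wm); k=l[128,150]; print(st[k]); print("chest",line(l==k,.140))
R=Ro.from_euler('xyz',readout.get_obs()['tool_rot'],degrees=True).as_matrix(); print(R.round(3))
cv2.imwrite("pics/chest_crop.png",cv2.resize(im[110:240,90:220],None,fx=4.5,fy=4.5,interpolation=2))
E
```

```text
bar (array([593.1, 241. ]), array([75.7, 10.3]), 88.98)
[ 120  124   61  101 5333]
chest (array([533.9, 243.3]), array([202.7, 347.4]), 87.93)
[[ 0.     0.312  0.95 ]
 [ 0.     0.95  -0.312]
 [-1.     0.     0.   ]]
```

```bash
python3 -c "
import json
print(1)"; python3 -m pendant --help 2>&1 | head -5
```

```text
1
invalid input: not JSON, or not a number
```

View pics/chest_crop.png

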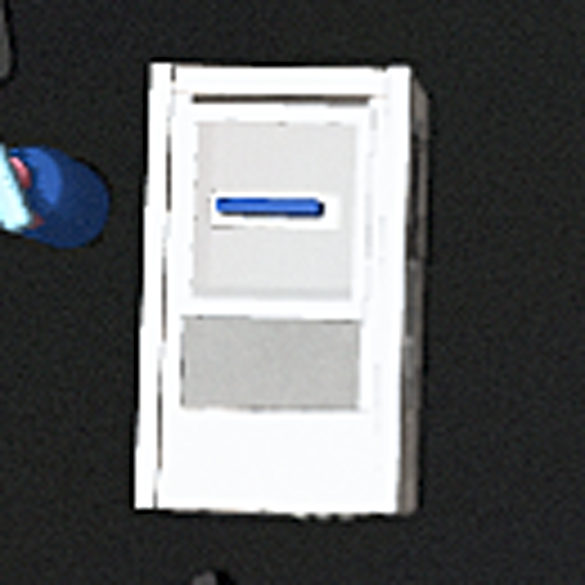

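```bash
python3 -m pendant '{"xyz":[[0.029,-0.054,0],[0.029,-0.054,0],[0.029,-0.054,0],[0.029,-0.054,0],[0.029,-0.054,0],[0.029,-0.054,0],[0.029,-0.054,0],[0.029,-0.054,0],[0.029,-0.054,0],[0.029,-0.054,0]],"turn":[0.034,0.034,0.034,0.034,0.034,0.034,0.034,0.034,0.034,0.034]}' 0.9
```

```text
time_s: 2.45
tool_pos: [0.4931, 0.0695, 0.2238]
tool_rot: [58.6, 89.5, 61.2]
force: [1.1, 1.2, -0.6]
grip_width: 0.0783
```

```bash
cat >> h.py <<'E'
def st():
    from scipy.spatial.transform import Rotation as Ro
    o=readout.get_obs(); R=Ro.from_euler('xyz',o['tool_rot'],degrees=True).as_matrix()
    print("t",round(o['time_s'],2),"p",o['tool_pos'].round(4),"yaw",round(np.degrees(np.arctan2(R[1,1],R[0,1]))-90,2),"down",R[:,0].round(3),"F",o['force'].round(2),"g",round(o['grip_width'],4),"q",o['qpos'].round(0))
    return o
if __name__=="__main__": st()
E
python3 -m pendant '{"xyz":[[0.028,-0.053,0],[0.028,-0.053,0],[0.028,-0.051,0],[0,0,0]],"turn":[0,-0.01,-0.01,0]}'; python3 h.py
```

```text
time_s: 2.95
tool_pos: [0.5801, -0.0986, 0.2253]
tool_rot: [28.7, 89.4, 29.7]
force: [0.5, 0.9, -0.5]
grip_width: 0.0781
t 2.95 p [ 0.5801 -0.0986  0.2253] yaw 1.02 down [ 0.008  0.005 -1.   ] F [ 0.46  0.87 -0.48] g 0.0781 q [-24.  12.  36.  94.  -7.  77. 104.]
```

```bash
python3 -m pendant '{"xyz":[[-0.003,0.01,-0.03],[0,0,-0.05],[0,0,-0.045],[0,0,-0.02],[0,0,0]],"turn":[0,0,0,0,0]}'; python3 h.py
```

```text
time_s: 3.58
tool_pos: [0.5765, -0.0824, 0.0773]
tool_rot: [41.2, 89.2, 42.5]
force: [0.3, 0.1, -0.0]
grip_width: 0.0781
t 3.58 p [ 0.5765 -0.0824  0.0773] yaw 1.29 down [ 0.01   0.009 -1.   ] F [ 0.28  0.05 -0.01] g 0.0781 q [-23.  18.  34. 104. -12.  61. 107.]
```

```bash
python3 -m pendant '{"xyz":[[0.001,-0.005,0],[0,0,-0.02],[0,0,-0.03],[0,0,0]],"turn":[0,0,0,0]}'; python3 h.py
```

```text
time_s: 4.08
tool_pos: [0.5801, -0.0864, 0.0285]
tool_rot: [31.9, 88.9, 33.3]
force: [0.7, 0.2, 0.3]
grip_width: 0.0785
t 4.08 p [ 0.5801 -0.0864  0.0285] yaw 1.39 down [ 0.017  0.011 -1.   ] F [0.71 0.23 0.28] g 0.0785 q [-21.  22.  33. 106. -16.  55. 110.]
```

```bash
python3 -m pendant '{"xyz":[[0,0,0],[0,0,0],[0,0,0],[0,0,0]],"turn":[0,0,0,0]}' 0 25; python3 h.py;  python3 -m pendant '{"xyz":[[0,0,0.02],[0,0,0.015],[0,0,0],[0,0,0]],"turn":[0,0,0,0]}';python3 h.py; python3 -m pendant '{"xyz":[[0,0,0]],"turn":[0]}';python3 -m pendant '{"xyz":[[0,0,0]],"turn":[0]}'; python3 h.py
```

```text
time_s: 4.58
tool_pos: [0.5819, -0.0873, 0.0312]
tool_rot: [24.9, 88.7, 26.2]
force: [0.0, -1.2, -3.8]
grip_width: 0.0521
t 4.58 p [ 0.5819 -0.0873  0.0312] yaw 1.37 down [ 0.021  0.01  -1.   ] F [ 0.03 -1.15 -3.75] g 0.0521 q [-21.  22.  33. 106. -15.  55. 110.]
time_s: 5.08
tool_pos: [0.581, -0.0865, 0.0683]
tool_rot: [28.8, 88.7, 30.2]
force: [0.8, -0.5, -4.5]
grip_width: 0.0523
t 5.08 p [ 0.581  -0.0865  0.0683] yaw 1.38 down [ 0.019  0.011 -1.   ] F [ 0.81 -0.49 -4.45] g 0.0523 q [-22.  19.  34. 104. -13.  59. 108.]
time_s: 5.2
tool_pos: [0.5807, -0.0864, 0.0679]
tool_rot: [29.7, 88.7, 31.1]
force: [-1.4, 0.9, -4.4]
grip_width: 0.0515
time_s: 5.32
tool_pos: [0.5804, -0.0863, 0.0675]
tool_rot: [30.8, 88.8, 32.2]
force: [0.4, 0.4, -5.3]
grip_width: 0.052
t 5.33 p [ 0.5804 -0.0863  0.0675] yaw 1.39 down [ 0.018  0.011 -1.   ] F [ 0.42  0.44 -5.28] g 0.052 q [-22.  19.  34. 104. -13.  59. 108.]
```

```bash
python3 -m pendant '{"xyz":[[0.001,-0.001,-0.018],[0,0,-0.014],[0,0,0],[0,0,0]],"turn":[0,0,0,0]}'; python3 h.py
```

```text
time_s: 5.82
tool_pos: [0.58, -0.0873, 0.0313]
tool_rot: [35.6, 89.0, 37.0]
force: [0.4, 0.6, -3.5]
grip_width: 0.0515
t 5.83 p [ 0.58   -0.0873  0.0313] yaw 1.38 down [ 0.015  0.011 -1.   ] F [ 0.37  0.56 -3.52] g 0.0515 q [-21.  22.  33. 106. -15.  56. 110.]
```

```bash
python3 -m pendant '{"xyz":[[0,0,-0.002],[0,0,0]],"turn":[0,0]}'; python3 -m pendant '{"xyz":[[0,0,0],[0,0,0],[0,0,0]],"turn":[0,0,0]}' 0.9;  python3 -m pendant '{"xyz":[[0,0,0.04],[0,0,0.03],[0.003,-0.045,0.005],[0.003,-0.05,0],[0,-0.01,0],[0,0,0]],"turn":[0,0,0,0,0,0]}' ; python3 h.py
```

```text
time_s: 6.08
tool_pos: [0.5807, -0.0874, 0.0319]
tool_rot: [36.7, 88.9, 38.1]
force: [-0.1, 0.3, -4.2]
grip_width: 0.0516
time_s: 6.45
tool_pos: [0.5832, -0.0877, 0.034]
tool_rot: [28.4, 88.6, 29.8]
force: [1.0, -0.0, -1.0]
grip_width: 0.0735
time_s: 7.2
tool_pos: [0.5906, -0.1936, 0.1125]
tool_rot: [24.9, 88.5, 26.5]
force: [1.1, 0.1, -0.3]
grip_width: 0.0783
t 7.2 p [ 0.5906 -0.1936  0.1125] yaw 1.62 down [ 0.024  0.012 -1.   ] F [ 1.14  0.05 -0.35] g 0.0783 q [-14.  21.  37.  97. -15.  65. 119.]
```

```bash
python3 -m pendant '{"xyz":[[-0.002,-0.007,0],[-0.001,0,-0.03],[0,0,-0.03],[0,0,-0.02],[0,0,-0.004]],"turn":[0,-0.006,0,0,0]}' ; python3 h.py
```

```text
time_s: 7.82
tool_pos: [0.589, -0.1946, 0.0265]
tool_rot: [29.2, 88.3, 30.9]
force: [0.6, -0.3, -0.1]
grip_width: 0.0784
t 7.83 p [ 0.589  -0.1946  0.0265] yaw 1.74 down [ 0.026  0.015 -1.   ] F [ 0.62 -0.33 -0.1 ] g 0.0784 q [-11.  27.  35. 101. -19.  57. 123.]
```

```bash
python3 -m pendant '{"xyz":[[0,-0.006,0],[0,-0.001,0],[0,0,-0.001]],"turn":[-0.01,0,0]}' ; python3 h.py; python3 -m pendant '{"xyz":[[0,0,-0.001],[0,0,-0.001],[0,0,-0.001],[0,0,0]],"turn":[0,0,0,0]}' 0 25; python3 h.py
```

```text
time_s: 8.2
tool_pos: [0.5906, -0.2025, 0.0276]
tool_rot: [24.9, 88.2, 26.0]
force: [-0.1, -0.8, -0.1]
grip_width: 0.0779
t 8.2 p [ 0.5906 -0.2025  0.0276] yaw 1.17 down [ 0.029  0.014 -0.999] F [-0.14 -0.77 -0.12] g 0.0779 q [-11.  27.  35. 101. -20.  57. 123.]
time_s: 8.7
tool_pos: [0.5912, -0.2027, 0.0253]
tool_rot: [23.5, 88.1, 24.6]
force: [0.0, -0.5, -1.2]
grip_width: 0.0518
t 8.7 p [ 0.5912 -0.2027  0.0253] yaw 1.16 down [ 0.031  0.014 -0.999] F [ 0.03 -0.55 -1.21] g 0.0518 q [-11.  27.  35. 101. -20.  56. 123.]
```

```bash
python3 -m pendant '{"xyz":[[0,0,0.02],[0,0,0.015],[0,0,0],[0,0,0]],"turn":[0,0,0,0]}';python3 h.py; python3 -m pendant '{"xyz":[[0,0,0]],"turn":[0]}';python3 -m pendant '{"xyz":[[0,0,0]],"turn":[0]}'; python3 h.py
```

```text
time_s: 9.2
tool_pos: [0.591, -0.2025, 0.063]
tool_rot: [24.0, 88.1, 25.1]
force: [-0.0, 0.8, -1.9]
grip_width: 0.0518
t 9.2 p [ 0.591  -0.2025  0.063 ] yaw 1.17 down [ 0.031  0.014 -0.999] F [-0.02  0.78 -1.89] g 0.0518 q [-12.  24.  36. 100. -18.  60. 122.]
time_s: 9.32
tool_pos: [0.5908, -0.2023, 0.0628]
tool_rot: [24.5, 88.1, 25.6]
force: [-0.2, 0.6, -2.1]
grip_width: 0.0519
time_s: 9.45
tool_pos: [0.5905, -0.2022, 0.0623]
tool_rot: [25.2, 88.1, 26.4]
force: [-0.5, -0.2, -1.9]
grip_width: 0.052
t 9.45 p [ 0.5905 -0.2022  0.0623] yaw 1.17 down [ 0.029  0.015 -0.999] F [-0.5  -0.23 -1.85] g 0.052 q [-12.  24.  36. 100. -18.  60. 122.]
```

```bash
python3 -m pendant '{"xyz":[[0.001,-0.0005,-0.018],[0,0,-0.014],[0,0,-0.001],[0,0,-0.001]],"turn":[0,0,0,0]}'; python3 h.py
```

```text
time_s: 9.95
tool_pos: [0.5904, -0.2023, 0.0252]
tool_rot: [29.8, 88.2, 31.0]
force: [-4.6, 2.4, 16.0]
grip_width: 0.0517
t 9.95 p [ 0.5904 -0.2023  0.0252] yaw 1.18 down [ 0.026  0.016 -1.   ] F [-4.59  2.39 15.96] g 0.0517 q [-11.  27.  35. 101. -20.  57. 123.]
```

```bash
python3 -m pendant '{"xyz":[[0,0,0.001],[0,0,0],[0,0,0]],"turn":[0,0,0]}' 0.9;  python3 -m pendant '{"xyz":[[0,0,0.04],[0,0,0.03],[-0.005,-0.045,0.0],[-0.005,-0.05,0],[0,-0.012,0],[0,0,0]],"turn":[0,0,0,0,0,0]}' ; python3 h.py
```

```text
time_s: 10.32
tool_pos: [0.5919, -0.203, 0.0278]
tool_rot: [25.3, 88.1, 26.5]
force: [0.2, 0.8, -0.3]
grip_width: 0.0733
time_s: 11.08
tool_pos: [0.5828, -0.3104, 0.1005]
tool_rot: [24.4, 88.0, 25.8]
force: [0.1, 0.2, -0.3]
grip_width: 0.0782
t 11.07 p [ 0.5828 -0.3104  0.1005] yaw 1.42 down [ 0.031  0.015 -0.999] F [ 0.09  0.2  -0.3 ] g 0.0782 q [ -2.  27.  38.  92. -19.  66. 132.]
```

```bash
python3 -m pendant '{"xyz":[[0,-0.008,-0.01],[0,0,-0.03],[0,0,-0.025],[0,-0.002,-0.01],[0,0,0]],"turn":[-0.006,0,0,0,0]}' ; python3 h.py
```

```text
time_s: 11.7
tool_pos: [0.5849, -0.3136, 0.0207]
tool_rot: [31.2, 87.9, 32.7]
force: [-0.2, -0.5, 0.7]
grip_width: 0.0784
t 11.7 p [ 0.5849 -0.3136  0.0207] yaw 1.51 down [ 0.031  0.02  -0.999] F [-0.17 -0.47  0.66] g 0.0784 q [  0.  32.  35.  95. -23.  59. 135.]
```

```bash
python3 -m pendant '{"xyz":[[-0.002,-0.006,0.004],[0,-0.001,0],[0,0,0]],"turn":[-0.006,0,0]}' ; python3 -m pendant '{"xyz":[[0,0,-0.001],[0,0,-0.001],[0,0,-0.001],[0,0,0]],"turn":[0,0,0,0]}' 0 25; python3 h.py; python3 -m pendant '{"xyz":[[0,0,0.02],[0,0,0.015],[0,0,0],[0,0,0]],"turn":[0,0,0,0]}';python3 -m pendant '{"xyz":[[0,0,0]],"turn":[0]}'; python3 h.py
```

```text
time_s: 12.08
tool_pos: [0.5844, -0.3218, 0.0276]
tool_rot: [26.4, 87.8, 27.6]
force: [0.8, 0.5, -1.0]
grip_width: 0.0782
time_s: 12.58
tool_pos: [0.5847, -0.3218, 0.025]
tool_rot: [25.6, 87.7, 26.8]
force: [-0.9, 0.4, -0.6]
grip_width: 0.0517
t 12.57 p [ 0.5847 -0.3218  0.025 ] yaw 1.17 down [ 0.036  0.018 -0.999] F [-0.93  0.4  -0.6 ] g 0.0517 q [  1.  32.  35.  94. -23.  59. 135.]
time_s: 13.08
tool_pos: [0.5845, -0.3217, 0.0627]
tool_rot: [25.7, 87.7, 26.9]
force: [0.3, 0.8, -2.5]
grip_width: 0.0518
time_s: 13.2
tool_pos: [0.5844, -0.3215, 0.0625]
tool_rot: [26.2, 87.7, 27.3]
force: [-0.7, 0.8, -0.8]
grip_width: 0.0516
t 13.2 p [ 0.5844 -0.3215  0.0625] yaw 1.18 down [ 0.035  0.018 -0.999] F [-0.71  0.81 -0.82] g 0.0516 q [ -0.  30.  37.  93. -22.  63. 134.]
```

```bash
python3 -m pendant '{"xyz":[[0.0005,0.001,-0.018],[0,0,-0.015],[0,0,0],[0,0,-0.0005]],"turn":[0,0,0,0]}'; python3 h.py
```

```text
time_s: 13.7
tool_pos: [0.584, -0.3198, 0.025]
tool_rot: [29.7, 87.8, 30.9]
force: [-2.7, 1.5, 8.7]
grip_width: 0.052
t 13.7 p [ 0.584  -0.3198  0.025 ] yaw 1.18 down [ 0.033  0.02  -0.999] F [-2.73  1.53  8.7 ] g 0.052 q [  1.  32.  35.  94. -23.  60. 135.]
```

```bash
python3 -m pendant '{"xyz":[[0,0,0.0005],[0,0,0],[0,0,0]],"turn":[0,0,0]}' 0.9;  python3 -m pendant '{"xyz":[[0,0,0.04],[0,0,0.06],[0,0.03,0.05],[0.004,0.06,0.015],[0.004,0.06,0],[0.004,0.06,0],[0.004,0.06,0],[0.004,0.06,0],[0.004,0.06,0],[0.004,0.06,0]],"turn":[0,0,0,-0.006,-0.006,-0.006,-0.006,-0.006,-0.006,-0.006]}' ; python3 h.py
```

```text
time_s: 14.08
tool_pos: [0.5849, -0.3206, 0.0269]
tool_rot: [26.6, 87.7, 27.7]
force: [0.3, -0.4, -0.0]
grip_width: 0.0737
time_s: 15.32
tool_pos: [0.6107, 0.1347, 0.2013]
tool_rot: [21.6, 87.3, 19.4]
force: [0.7, -1.1, -0.1]
grip_width: 0.078
t 15.32 p [0.6107 0.1347 0.2013] yaw -2.18 down [ 0.045  0.016 -0.999] F [ 0.65 -1.11 -0.08] g 0.078 q [-39.  15.  29.  92.  -8.  72.  79.]
```

```bash
python3 -m pendant '{"xyz":[[0.006,0.06,0],[0.006,0.035,0],[0.003,0.003,0],[0,0,0]],"turn":[0.006,0.006,0,0]}' 0.4
python3 - <<'E'
from h import *
o=st()
for cam in("top","scene"):
    im=read_camera(cam); cv2.imwrite(f"pics/{cam}1.png",cv2.cvtColor(im,cv2.COLOR_RGB2BGR))
    for n in("lid_grip",): rep(pinpoint,cam,n)
E
```

```text
time_s: 15.82
tool_pos: [0.6244, 0.2427, 0.2014]
tool_rot: [24.0, 87.2, 23.0]
force: [0.1, -0.5, 0.5]
grip_width: 0.0463
t 15.82 p [0.6244 0.2427 0.2014] yaw -0.94 down [ 0.045  0.019 -0.999] F [ 0.06 -0.52  0.54] g 0.0463 q [-44.  20.  26.  86.  -9.  74.  72.]
top lid_grip 0.74 [0.5972 0.2422 0.1783] [148. 154.]
scene lid_grip 0.91 [0.5967 0.2338 0.1731] [330. 237.]
```

View pics/scene1.png

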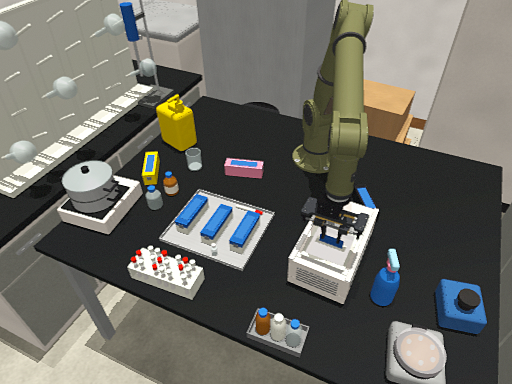

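View pics/top1.png

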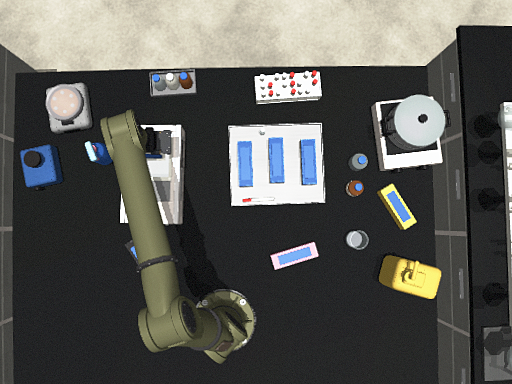

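```bash
python3 -m pendant '{"xyz":[[0.004,-0.002,-0.01],[0,0,-0.02],[0,0,-0.008],[0,0,0]],"turn":[-0.006,0,0,0]}'; python3 h.py
```

```text
time_s: 16.52
tool_pos: [0.6284, 0.2363, 0.1602]
tool_rot: [24.2, 87.3, 22.6]
force: [0.4, -0.6, -0.5]
grip_width: 0.0346
t 16.52 p [0.6284 0.2363 0.1602] yaw -1.66 down [ 0.044  0.018 -0.999] F [ 0.36 -0.56 -0.47] g 0.0346 q [-43.  22.  26.  88. -10.  70.  73.]
```

```bash
python3 -m pendant '{"xyz":[[-0.012,0.0015,-0.001],[-0.02,0.0005,0],[-0.022,0.0005,0],[-0.022,0.0005,0],[-0.022,0.0005,0],[-0.022,0.0005,0]],"turn":[0,0,0,0,0,0]}'; python3 h.py
```

```text
time_s: 17.27
tool_pos: [0.5083, 0.2411, 0.1615]
tool_rot: [22.1, 86.5, 20.3]
force: [2.7, 0.1, -0.7]
grip_width: 0.0349
t 17.27 p [0.5083 0.2411 0.1615] yaw -1.71 down [ 0.057  0.021 -0.998] F [ 2.66  0.15 -0.73] g 0.0349 q [-51.   7.  25. 104.  -3.  65.  63.]
```

Pushing with 2.7 N as expected; continue to the stop.

```bash
python3 -m pendant '{"xyz":[[-0.018,0.0005,-0.001],[-0.01,0.0005,0],[-0.004,0,0]],"turn":[0,0,0]}'; python3 h.py; python3 -m pendant '{"xyz":[[-0.003,0,0],[-0.003,0,0]],"turn":[0,0]}'; python3 h.py
```

```text
time_s: 17.65
tool_pos: [0.4753, 0.2427, 0.1625]
tool_rot: [23.0, 86.1, 21.3]
force: [3.2, 1.1, -0.9]
grip_width: 0.0346
t 17.65 p [0.4753 0.2427 0.1625] yaw -1.61 down [ 0.063  0.024 -0.998] F [ 3.19  1.11 -0.93] g 0.0346 q [-53.   3.  24. 108.  -1.  65.  59.]
time_s: 17.9
tool_pos: [0.4718, 0.2427, 0.163]
tool_rot: [22.2, 85.8, 20.4]
force: [10.9, 0.9, -5.9]
grip_width: 0.035
t 17.9 p [0.4718 0.2427 0.163 ] yaw -1.66 down [ 0.068  0.025 -0.997] F [10.95  0.85 -5.92] g 0.035 q [-54.   3.  24. 109.  -0.  65.  59.]
```

```bash
python3 -m pendant '{"xyz":[[0.008,0,0.005],[0.01,0,0.03],[0.03,-0.045,0.015],[0.03,-0.05,0],[0.03,-0.05,0],[0.03,-0.05,0],[0.01,-0.055,0],[0,-0.05,0],[0,-0.02,-0.02],[0,0,-0.02]],"turn":[0,0,0.01,0.01,0.01,0.01,0,0,0,0]}' 0.9; python3 h.py
```

```text
time_s: 19.15
tool_pos: [0.6233, -0.0846, 0.1767]
tool_rot: [23.6, 86.1, 24.7]
force: [0.0, 0.0, -0.3]
grip_width: 0.0784
t 19.15 p [ 0.6233 -0.0846  0.1767] yaw 1.16 down [ 0.062  0.029 -0.998] F [ 0.04  0.03 -0.27] g 0.0784 q [-26.  17.  39.  94. -14.  70. 107.]
```

Run:
```python
from h import *
for cam in("top","scene"):
    im=read_camera(cam); cv2.imwrite(f"pics/{cam}2.png",cv2.cvtColor(im,cv2.COLOR_RGB2BGR))
    for n in("lid_grip","cover_edge","chest","box_1"): rep(pinpoint,cam,n)
im=cv2.cvtColor(cv2.imread("pics/top2.png"),cv2.COLOR_BGR2HSV); b=cv2.inRange(im,(100,90,60),(125,255,255))
n,l,s,c=cv2.connectedComponentsWithStats(b)
for i in range(1,n):
    if s[i,4]>60: 
        W=np.array([ray("top",u,v,.174 if 120<u<175 else .059)[:2] for v,u in np.argwhere(l==i)],np.float32)
        r=cv2.minAreaRect(W*1000); print(c[i].round(),np.round(r[0],1),np.round(r[1],1),round(r[2],1))
```

```text
top cover_edge 0.65 [0.5358 0.2426 0.135 ] [151. 173.]
top chest 0.81 [0.5639 0.2409 0.0018] [158. 169.]
top box_1 0.91 [ 0.2409 -0.2607  0.0006] [293. 254.]
top box_1 0.9 [ 0.4098 -0.6446  0.    ] [394. 207.]
top box_1 0.78 [ 0.5902 -0.2011  0.0042] [275. 161.]
top box_1 0.77 [ 0.2284  0.2886 -0.0012] [146. 259.]
top box_1 0.62 [ 0.5777 -0.3162  0.0018] [306. 164.]
scene lid_grip 0.58 [0.4562 0.2399 0.1732] [343. 210.]
scene cover_edge 0.64 [0.5381 0.2365 0.1318] [334. 234.]
scene cover_edge 0.16 [5.616e-01 2.441e-01 4.000e-04] [330. 263.]
scene chest 0.57 [0.5637 0.2428 0.0006] [329. 263.]
scene box_1 0.96 [ 0.586  -0.2044  0.0012] [217. 228.]
scene box_1 0.89 [ 0.4093 -0.6458 -0.0013] [152. 172.]
scene box_1 0.86 [ 0.579  -0.0885  0.004 ] [245. 236.]
scene box_1 0.85 [0.2312 0.2864 0.0021] [364. 207.]
scene box_1 0.83 [ 0.5829 -0.3228  0.0051] [192. 218.]
scene box_1 0.63 [ 0.2379 -0.2592  0.0028] [244. 172.]
[277. 162.] [ 587.5 -199.9] [ 51. 165.] 89.1
[308. 161.] [ 578.8 -317.3] [165.   52.7] 1.0
[103. 153.] [622.6 432.7] [87.7 73.3] 7.2
[ 41. 167.] [578.5 666.9] [149.4 140.1] 11.1
[398. 206.] [ 410.7 -643.3] [116.2  32.7] 30.4
[148. 196.] [454.2 244.6] [75.7  9.7] 86.3
[143. 259.] [241.1 263.4] [115.3  33.8] 33.5
[294. 255.] [ 239.  -259.4] [ 31.9 117.5] 16.4
```

View pics/scene2.png

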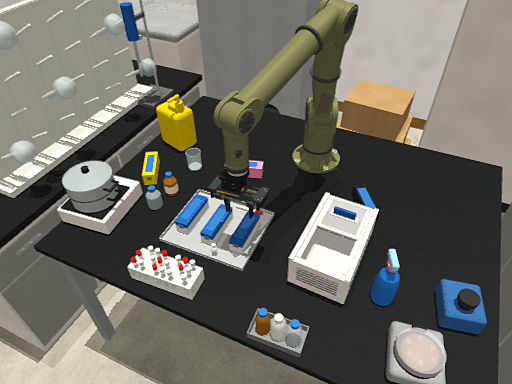

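View pics/top2.png

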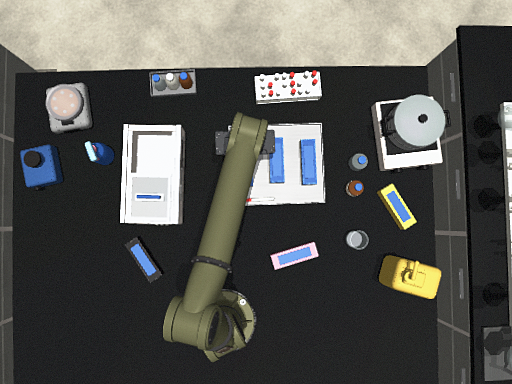

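```bash
python3 -m pendant '{"xyz":[[0.002,-0.001,-0.03],[0.001,0,-0.045],[0,0,-0.04],[0,0,-0.012],[0,0,0]],"turn":[0,0,0,0,0]}'; python3 h.py
```

```text
time_s: 20.27
tool_pos: [0.6297, -0.081, 0.0519]
tool_rot: [21.9, 85.6, 23.4]
force: [0.1, -0.1, -0.1]
grip_width: 0.0781
t 20.27 p [ 0.6297 -0.081   0.0519] yaw 1.61 down [ 0.071  0.031 -0.997] F [ 0.09 -0.08 -0.06] g 0.0781 q [-23.  25.  36. 101. -20.  57. 112.]
```

```bash
python3 -m pendant '{"xyz":[[-0.003,-0.005,-0.01],[0,0,-0.007],[-0.001,0,-0.002]],"turn":[-0.009,0,0]}'; python3 h.py
```

```text
time_s: 20.65
tool_pos: [0.6282, -0.0868, 0.0357]
tool_rot: [20.2, 85.2, 21.2]
force: [-0.9, 0.9, -0.1]
grip_width: 0.0781
t 20.65 p [ 0.6282 -0.0868  0.0357] yaw 1.07 down [ 0.078  0.03  -0.997] F [-0.86  0.91 -0.1 ] g 0.0781 q [-22.  25.  35. 102. -21.  55. 113.]
```

Close lightly (12 N), settling a touch lower.

```bash
python3 -m pendant '{"xyz":[[-0.001,0,-0.003],[-0.001,0,-0.002],[-0.001,0,-0.001],[0,0,-0.001]],"turn":[0,0,0,0]}' 0 12; python3 h.py
```

```text
time_s: 21.15
tool_pos: [0.6254, -0.0866, 0.0297]
tool_rot: [20.5, 85.2, 21.5]
force: [-4.8, 1.2, 10.1]
grip_width: 0.0521
t 21.15 p [ 0.6254 -0.0866  0.0297] yaw 1.09 down [ 0.079  0.031 -0.996] F [-4.85  1.2  10.06] g 0.0521 q [-22.  26.  35. 103. -21.  54. 113.]
```

```bash
python3 -m pendant '{"xyz":[[-0.003,0,0.01],[-0.005,0,0.01],[-0.0055,0,0.0095],[-0.006,0,0.009]],"turn":[0,0,0,0]}'; python3 h.py
```

```text
time_s: 21.65
tool_pos: [0.6034, -0.0867, 0.0688]
tool_rot: [20.7, 85.3, 21.8]
force: [0.4, 0.2, -4.0]
grip_width: 0.0514
t 21.65 p [ 0.6034 -0.0867  0.0688] yaw 1.09 down [ 0.076  0.03  -0.997] F [ 0.37  0.24 -4.05] g 0.0514 q [-24.  20.  37. 104. -18.  57. 111.]
```

Run:
```python
from h import *
im=read_camera("scene"); cv2.imwrite("pics/s3.png",cv2.resize(cv2.cvtColor(im,cv2.COLOR_RGB2BGR)[160:270,160:300],None,fx=5,fy=5,interpolation=2))
```

```text
(no output)
```

View pics/s3.png

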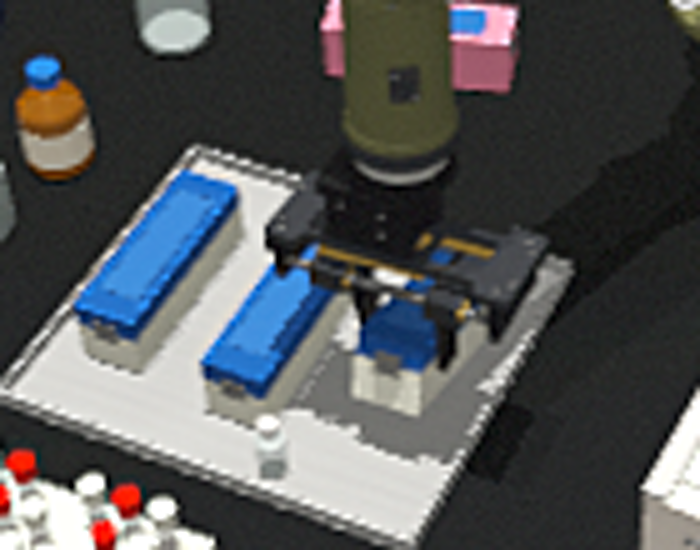

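Run:
```python
from h import *
gp=np.array([.6034-.0187*.076,.0688+.0186]); a=.048
def corners(th,h=.045):
    t=np.radians(th);u=np.array([np.cos(t),np.sin(t)]);n=np.array([-u[1],u[0]])
    for nm,du,dn in(("farbot",.0825-a,-h),("fartop",.0825-a,.056-h),("nearbot",-.0825-a,-h),("neartop",-.0825-a,.056-h)):
        for dy in(-.026,.026):
            q=gp+u*du+n*dn; P=px("scene",[q[0],-.087+dy,q[1]]); print(th,nm,dy,q.round(3),((P-[160,160])*5).round(0))
corners(0);corners(17)
```

```text
0 farbot -0.026 [0.636 0.042] [357. 390.]
0 farbot 0.026 [0.636 0.042] [420. 412.]
0 fartop -0.026 [0.636 0.098] [353. 339.]
0 fartop 0.026 [0.636 0.098] [418. 362.]
0 nearbot -0.026 [0.471 0.042] [454. 244.]
0 nearbot 0.026 [0.471 0.042] [514. 264.]
0 neartop -0.026 [0.471 0.098] [453. 194.]
0 neartop 0.026 [0.471 0.098] [514. 213.]
17 farbot -0.026 [0.648 0.054] [349. 390.]
17 farbot 0.026 [0.648 0.054] [413. 413.]
17 fartop -0.026 [0.632 0.108] [356. 326.]
17 fartop 0.026 [0.632 0.108] [420. 348.]
17 nearbot -0.026 [0.49  0.006] [445. 291.]
17 nearbot 0.026 [0.49  0.006] [504. 311.]
17 neartop -0.026 [0.474 0.06 ] [453. 231.]
17 neartop 0.026 [0.474 0.06 ] [513. 251.]
```

```bash
python3 -m pendant '{"xyz":[[-0.006,0,0.008],[-0.007,0,0.008],[-0.002,0,0.002],[0,0,0]],"turn":[0,0,0,0]}'; python3 h.py; python3 -m pendant '{"xyz":[[0,0,0],[0,0,0]],"turn":[0,0]}' - 60; python3 h.py
```

```text
time_s: 22.2
tool_pos: [0.5864, -0.0869, 0.0893]
tool_rot: [21.4, 85.3, 22.4]
force: [-0.6, 0.2, -4.0]
grip_width: 0.052
t 22.2 p [ 0.5864 -0.0869  0.0893] yaw 1.05 down [ 0.076  0.031 -0.997] F [-0.55  0.19 -4.02] g 0.052 q [-26.  17.  38. 105. -15.  58. 110.]
time_s: 22.45
tool_pos: [0.5866, -0.0869, 0.089]
tool_rot: [21.2, 85.3, 22.2]
force: [-0.1, -0.4, -3.3]
grip_width: 0.0518
t 22.45 p [ 0.5866 -0.0869  0.089 ] yaw 1.06 down [ 0.076  0.031 -0.997] F [-0.11 -0.38 -3.35] g 0.0518 q [-26.  17.  38. 105. -15.  58. 110.]
```

```bash
python3 -m pendant '{"xyz":[[0,0,0.015],[0,0,0.04],[0,0,0.05],[0,0,0.05],[0,0,0.03],[0,0,0.01],[0,0,0]],"turn":[0,0,0,0,0,0,0]}'
python3 - <<'E'
from h import *
st()
for c in ("scene","top"):
    im=read_camera(c); im=cv2.cvtColor(im,cv2.COLOR_RGB2BGR); cv2.imwrite(f"pics/{c}4.png",im)
im=cv2.imread("pics/scene4.png")
cv2.imwrite("pics/s4.png",cv2.resize(im[110:260,170:320],None,fx=4,fy=4,interpolation=2))
E
```

```text
time_s: 23.32
tool_pos: [0.5844, -0.0875, 0.2923]
tool_rot: [21.4, 85.3, 22.3]
force: [-0.7, 1.2, -4.8]
grip_width: 0.0519
t 23.32 p [ 0.5844 -0.0875  0.2923] yaw 0.93 down [ 0.075  0.031 -0.997] F [-0.74  1.19 -4.82] g 0.0519 q [-29.   7.  41.  91.  -7.  80. 103.]
```

View pics/s4.png

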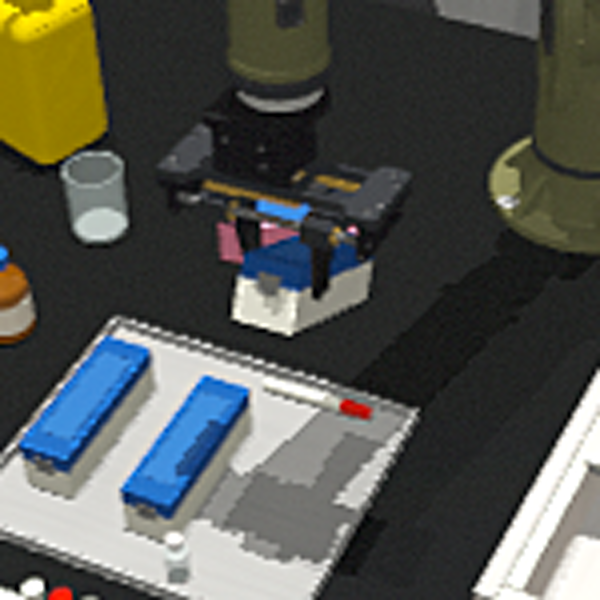

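Run:
```python
from h import *
gp=np.array([.583,.3109]); a=.048;h=.045
for th in (0,15,25,30,35):
    t=np.radians(th);u=np.array([np.cos(t),np.sin(t)]);n=np.array([-u[1],u[0]])
    for nm,du,dn in(("farbot",.0825-a,-h),("nearbot",-.0825-a,-h),("neartop",-.0825-a,.056-h),("fartop",.0825-a,.056-h)):
        q=gp+u*du+n*dn; print(th,nm,[((px("scene",[q[0],-.088+dy,q[1]])-[170,110])*4).round(0).tolist() for dy in(-.026,.026)])
```

```text
0 farbot [[241.0, 321.0], [297.0, 339.0]]
0 nearbot [[327.0, 208.0], [379.0, 223.0]]
0 neartop [[326.0, 158.0], [380.0, 173.0]]
0 fartop [[237.0, 270.0], [295.0, 288.0]]
15 farbot [[234.0, 320.0], [291.0, 338.0]]
15 nearbot [[320.0, 246.0], [372.0, 261.0]]
15 neartop [[326.0, 190.0], [379.0, 205.0]]
15 fartop [[239.0, 259.0], [297.0, 277.0]]
25 farbot [[231.0, 316.0], [287.0, 334.0]]
25 nearbot [[313.0, 271.0], [365.0, 287.0]]
25 neartop [[323.0, 213.0], [376.0, 228.0]]
25 fartop [[241.0, 252.0], [299.0, 269.0]]
30 farbot [[229.0, 314.0], [286.0, 332.0]]
30 nearbot [[309.0, 284.0], [361.0, 300.0]]
30 neartop [[321.0, 225.0], [374.0, 240.0]]
30 fartop [[242.0, 248.0], [300.0, 265.0]]
35 farbot [[228.0, 311.0], [285.0, 329.0]]
35 nearbot [[305.0, 296.0], [356.0, 312.0]]
35 neartop [[319.0, 237.0], [371.0, 252.0]]
35 fartop [[243.0, 244.0], [301.0, 262.0]]
```

```bash
python3 -m pendant '{"xyz":[[0.008,0.025,0],[0.011,0.04,0],[0.012,0.046,0],[0.012,0.046,0],[0.012,0.046,0],[0.012,0.046,0],[0.01,0.046,-0.01],[0.004,0.02,-0.01],[0,0.005,-0.005],[0,0,0]],"turn":[0,-0.007,-0.007,-0.007,-0.007,-0.007,-0.007,0,0,0]}'; python3 h.py
```

```text
time_s: 24.68
tool_pos: [0.6572, 0.2378, 0.2438]
tool_rot: [21.3, 87.3, 19.3]
force: [-0.0, -0.6, -4.7]
grip_width: 0.0517
t 24.68 p [0.6572 0.2378 0.2438] yaw -2.04 down [ 0.044  0.015 -0.999] F [-0.   -0.56 -4.68] g 0.0517 q [-44.  24.  31.  77. -12.  80.  74.]
```

```bash
cat > fit.py <<'E'
from h import *
import sys
def draw(name,ths,a=.048,h=.045,cam="scene",box=(270,150,420,300),k=4):
    o=st(); im=cv2.cvtColor(read_camera(cam),cv2.COLOR_RGB2BGR); x0,y0,x1,y1=box
    big=cv2.resize(im[y0:y1,x0:x1],None,fx=k,fy=k,interpolation=2)
    from scipy.spatial.transform import Rotation as Ro
    R=Ro.from_euler('xyz',o['tool_rot'],degrees=True).as_matrix(); g=o['tool_pos']-.0187*R[:,0]
    yw=np.arctan2(R[1,1],R[0,1])-np.pi/2; ex=np.array([np.cos(yw),np.sin(yw),0]); ey=np.array([-ex[1],ex[0],0]); ez=np.array([0,0,1.])
    raw=big.copy()
    for th,col in zip(ths,((0,0,255),(0,255,0),(255,0,255))):
        t=np.radians(th);u=np.cos(t)*ex+np.sin(t)*ez;n=-np.sin(t)*ex+np.cos(t)*ez
        P={}
        for i,du in enumerate((-.0825-a,.0825-a)):
            for j,dn in enumerate((-h,.056-h)):
                for l,dy in enumerate((-.026,.026)):
                    P[i,j,l]=tuple(int(v) for v in ((px(cam,g+u*du+n*dn+ey*dy)-[x0,y0])*k).round())
        for p in P:
            for d in range(3):
                if p[d]==0:
                    q=list(p);q[d]=1;cv2.line(big,P[p],P[tuple(q)],col,1)
        O=np.array([.5635,.2417]);c=np.radians(-1.5);A=np.array([[np.cos(c),np.sin(c)],[-np.sin(c),np.cos(c)]])
        nb=g+u*(-.0825-a)-n*h; fb=g+u*(.0825-a)-n*h
        print(th,"nearbot chest",(A@(nb[:2]-O)).round(4),"zn",round(nb[2]-.05,4),"farbot",(A@(fb[:2]-O)).round(4),round(fb[2]-.05,4),"gp z",g[2].round(4))
    cv2.imwrite(f"pics/{name}.png",big)
    return raw
E
python3 - <<'E'
from fit import *
draw("s5",(26,))
draw("t5",(26,),cam="top",box=(100,100,230,230))
E
```

```text
t 24.68 p [0.6572 0.2378 0.2438] yaw -2.04 down [ 0.044  0.015 -0.999] F [-0.   -0.56 -4.68] g 0.0517 q [-44.  24.  31.  77. -12.  80.  74.]
26 nearbot chest [-0.0046 -0.0008] zn 0.1148 farbot [ 0.1437 -0.0022] 0.1871 gp z 0.2625
t 24.73 p [0.6575 0.2371 0.2442] yaw -2.09 down [ 0.045  0.015 -0.999] F [-1.32 -0.81 -4.49] g 0.0519 q [-44.  24.  31.  77. -12.  80.  74.]
26 nearbot chest [-0.0043 -0.0015] zn 0.1153 farbot [ 0.144 -0.003] 0.1876 gp z 0.2629
```

View pics/s5.png

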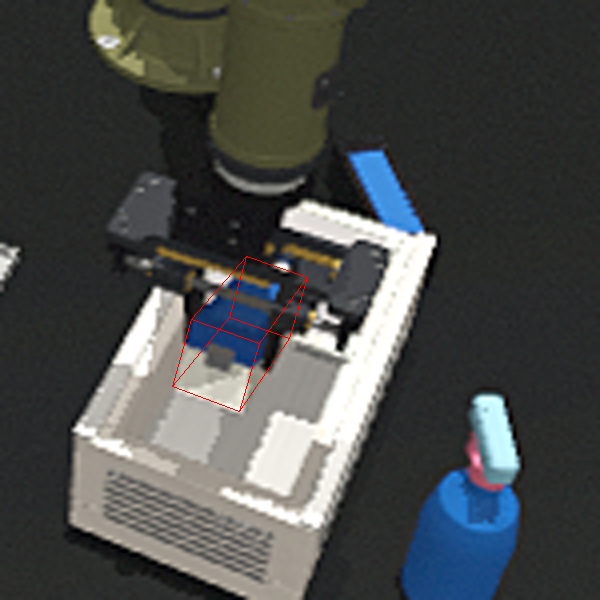

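View pics/t5.png

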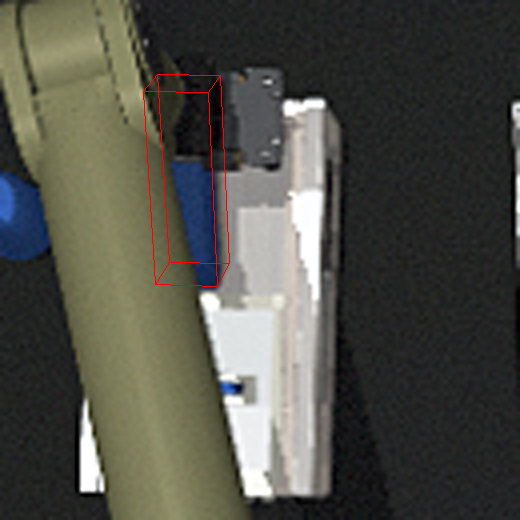

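```bash
python3 -m pendant '{"xyz":[[-0.004,-0.025,0.015],[-0.008,-0.04,0.01],[-0.01,-0.05,0],[-0.011,-0.05,0],[-0.011,-0.05,0],[-0.011,-0.05,0],[-0.008,-0.045,0],[-0.002,-0.01,-0.02],[0,0,-0.04],[0,0,-0.04]],"turn":[0.006,0.008,0.008,0.008,0.008,0.008,0.004,0,0,0]}'; python3 h.py
```

```text
time_s: 26.02
tool_pos: [0.5879, -0.122, 0.1876]
tool_rot: [14.6, 85.4, 13.5]
force: [-0.5, 0.2, -4.0]
grip_width: 0.0517
t 26.02 p [ 0.5879 -0.122   0.1876] yaw -1.02 down [ 0.077  0.019 -0.997] F [-0.45  0.16 -4.  ] g 0.0517 q [-25.  12.  41.  98. -11.  69. 107.]
```

```bash
python3 -m pendant '{"xyz":[[0,0.02,0],[0,0.012,-0.01],[0,0,-0.03],[0,0,-0.025],[0,0,-0.005],[0,0,0]],"turn":[0.018,0.015,0,0,0,0]}'; python3 h.py
```

```text
time_s: 26.78
tool_pos: [0.5895, -0.086, 0.1207]
tool_rot: [15.5, 85.0, 16.6]
force: [-0.5, 0.6, -4.0]
grip_width: 0.0515
t 26.77 p [ 0.5895 -0.086   0.1207] yaw 1.19 down [ 0.084  0.025 -0.996] F [-0.55  0.59 -4.03] g 0.0515 q [-26.  15.  39. 104. -13.  61. 108.]
```

```bash
python3 -m pendant '{"xyz":[[0,0,-0.015],[0,0,-0.01],[0,0,-0.003],[0,0,-0.002]],"turn":[0,0,0,0]}'; python3 h.py
```

```text
time_s: 27.28
tool_pos: [0.5913, -0.0859, 0.0912]
tool_rot: [14.9, 84.7, 16.0]
force: [-0.4, -0.6, -5.1]
grip_width: 0.0513
t 27.27 p [ 0.5913 -0.0859  0.0912] yaw 1.23 down [ 0.088  0.025 -0.996] F [-0.42 -0.58 -5.07] g 0.0513 q [-26.  17.  38. 105. -15.  58. 109.]
```

```bash
python3 -m pendant '{"xyz":[[0,0,-0.003],[0,0,-0.002]],"turn":[0,0]}'; python3 h.py;  python3 -m pendant '{"xyz":[[0,0,-0.002]],"turn":[0]}'; python3 h.py
```

```text
time_s: 27.52
tool_pos: [0.5932, -0.086, 0.0883]
tool_rot: [14.6, 84.5, 15.7]
force: [0.0, 0.5, 4.3]
grip_width: 0.0518
t 27.52 p [ 0.5932 -0.086   0.0883] yaw 1.23 down [ 0.092  0.026 -0.995] F [0.03 0.48 4.33] g 0.0518 q [-26.  17.  38. 105. -15.  57. 110.]
time_s: 27.65
tool_pos: [0.5941, -0.086, 0.0875]
tool_rot: [14.4, 84.4, 15.6]
force: [1.1, 0.7, 5.3]
grip_width: 0.0517
t 27.65 p [ 0.5941 -0.086   0.0875] yaw 1.24 down [ 0.094  0.026 -0.995] F [1.14 0.67 5.25] g 0.0517 q [-25.  17.  38. 105. -15.  57. 110.]
```

```bash
python3 -m pendant '{"xyz":[[0,0,0.001],[-0.004,0,0.004],[-0.005,0,0.004],[-0.003,0,0.002],[0,0,0]],"turn":[0,0,0,0,0]}' - 12; python3 h.py;  python3 -m pendant '{"xyz":[[0,0,0],[0,0,0]],"turn":[0,0]}' - 60; python3 h.py
```

```text
time_s: 28.28
tool_pos: [0.5794, -0.0863, 0.0971]
tool_rot: [14.6, 84.6, 15.7]
force: [0.5, -1.3, -3.2]
grip_width: 0.0515
t 28.27 p [ 0.5794 -0.0863  0.0971] yaw 1.21 down [ 0.091  0.026 -0.996] F [ 0.55 -1.31 -3.16] g 0.0515 q [-26.  14.  38. 107. -13.  58. 109.]
time_s: 28.52
tool_pos: [0.5795, -0.0863, 0.0971]
tool_rot: [14.5, 84.6, 15.7]
force: [0.5, 1.3, -3.8]
grip_width: 0.0517
t 28.52 p [ 0.5795 -0.0863  0.0971] yaw 1.22 down [ 0.091  0.026 -0.996] F [ 0.5   1.29 -3.77] g 0.0517 q [-26.  14.  38. 107. -13.  58. 109.]
```

```bash
python3 -m pendant '{"xyz":[[0,0,0.015],[0,0,0.04],[0,0,0.05],[0,0,0.045],[0,0,0.02],[0,0,0.01]],"turn":[0,0,0,0,0,0]}'; python3 h.py; python3 -m pendant '{"xyz":[[0.008,0.025,0],[0.011,0.04,0],[0.012,0.046,0],[0.012,0.046,0],[0.012,0.046,0],[0.012,0.046,0],[0.01,0.046,0],[0.004,0.02,0],[0,0.005,0],[0,0,0]],"turn":[0,-0.006,-0.006,-0.006,-0.006,-0.006,-0.006,0,0,0]}'
python3 - <<'E'
from fit import *
draw("s6",(33,))
draw("t6",(33,),cam="top",box=(100,100,230,230))
E
```

```text
time_s: 29.28
tool_pos: [0.5772, -0.0872, 0.2853]
tool_rot: [14.6, 84.7, 15.6]
force: [-0.1, -0.0, -3.8]
grip_width: 0.0517
t 29.27 p [ 0.5772 -0.0872  0.2853] yaw 1.08 down [ 0.09   0.025 -0.996] F [-0.09 -0.   -3.84] g 0.0517 q [-30.   5.  40.  93.  -6.  78. 102.]
time_s: 30.52
tool_pos: [0.6557, 0.2372, 0.2813]
tool_rot: [11.5, 85.2, 9.9]
force: [0.6, -0.0, -4.8]
grip_width: 0.0517
t 30.52 p [0.6557 0.2372 0.2813] yaw -1.57 down [ 0.083  0.014 -0.996] F [ 0.61 -0.02 -4.84] g 0.0517 q [-45.  21.  30.  76. -10.  81.  73.]
33 nearbot chest [ 0.0058 -0.0023] zn 0.1411 farbot [ 0.1442 -0.0025] 0.231 gp z 0.2999
t 30.57 p [0.6559 0.2365 0.2815] yaw -1.63 down [ 0.083  0.014 -0.996] F [ 0.71 -0.24 -4.49] g 0.0513 q [-45.  21.  30.  76. -10.  81.  73.]
33 nearbot chest [ 0.006  -0.0029] zn 0.1413 farbot [ 0.1444 -0.0032] 0.2311 gp z 0.3001
```

View pics/s6.png

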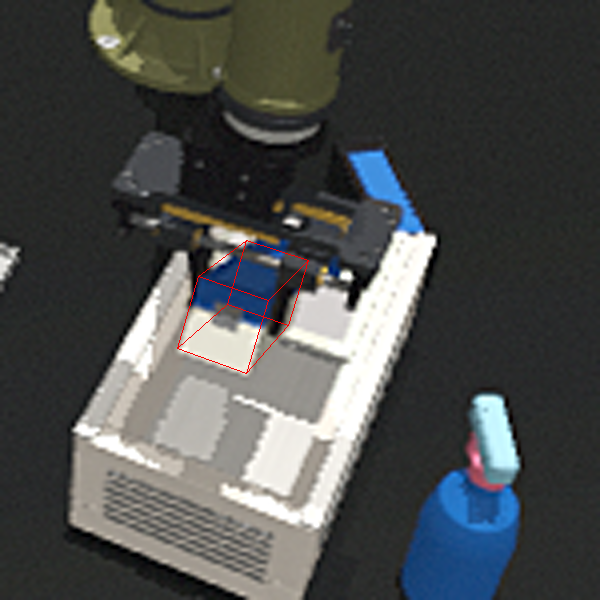

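View pics/t6.png

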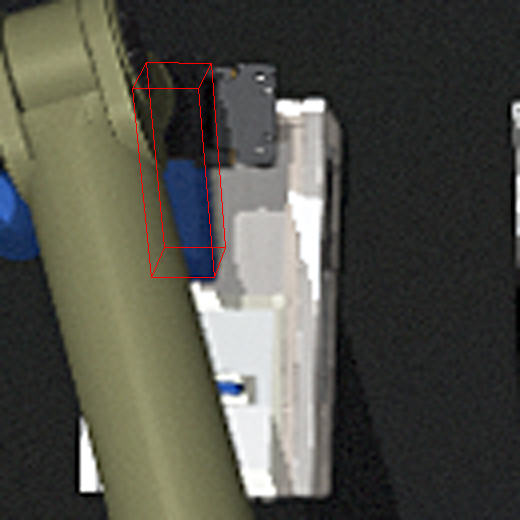

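Run:
```python
from h import *
for v in (277,282): print(ray("top",153.75,100+v/4,.238))
for z in (.143,.134): print(ray("top",100+245/4,100+297/4,z), ray("top",100+240/4,100+300/4,z))
```

```text
[0.53841341 0.21306649 0.238     ]
[0.53429589 0.2130773  0.238     ]
[0.5312501  0.20427511 0.143     ] [0.52871099 0.20863558 0.143     ]
[0.53216959 0.20577497 0.134     ] [0.52961714 0.21015835 0.134     ]
```

```bash
python3 -m pendant '{"xyz":[[0.007,0.002,0],[0.004,0.001,-0.015],[0,0,-0.03],[0,0,-0.025],[0,0,-0.005],[0,0,0]],"turn":[0,0,0,0,0,0]}'
python3 - <<'E'
from fit import *
draw("s7",(34,))
draw("t7",(34,),cam="top",box=(100,100,230,230))
E
```

```text
time_s: 31.38
tool_pos: [0.6691, 0.233, 0.2034]
tool_rot: [10.6, 85.1, 8.5]
force: [0.5, -1.2, -4.1]
grip_width: 0.0515
t 31.38 p [0.6691 0.233  0.2034] yaw -2.11 down [ 0.084  0.013 -0.996] F [ 0.5  -1.2  -4.13] g 0.0515 q [-44.  24.  29.  81. -11.  73.  74.]
34 nearbot chest [ 0.0212 -0.0053] zn 0.0618 farbot [ 0.158  -0.0068] 0.1541 gp z 0.2221
t 31.43 p [0.6692 0.233  0.2037] yaw -2.11 down [ 0.085  0.013 -0.996] F [ 0.18 -0.99 -4.98] g 0.0521 q [-44.  24.  30.  81. -11.  73.  74.]
34 nearbot chest [ 0.0213 -0.0053] zn 0.0621 farbot [ 0.1581 -0.0068] 0.1543 gp z 0.2223
```

View pics/s7.png

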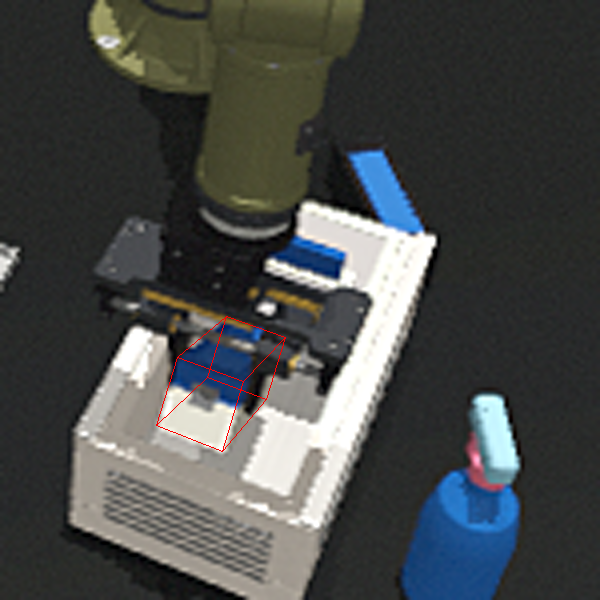

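View pics/t7.png

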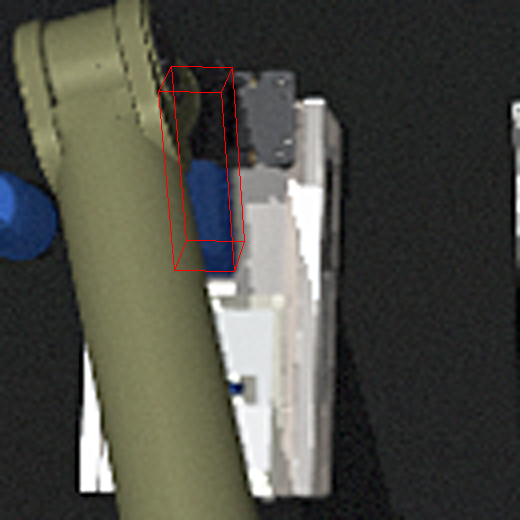

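```bash
python3 -m pendant '{"xyz":[[-0.002,0.004,-0.004],[-0.003,0.002,-0.015],[-0.002,0,-0.01],[0,0,-0.003],[0,0,0]],"turn":[0.006,0.004,0,0,0]}'
python3 - <<'E'
from fit import *
draw("t8",(34,),cam="top",box=(100,100,230,230))
E
```

```text
time_s: 32.1
tool_pos: [0.6623, 0.2405, 0.1718]
tool_rot: [11.6, 84.9, 10.1]
force: [-0.8, 0.8, -4.6]
grip_width: 0.0519
t 32.1 p [0.6623 0.2405 0.1718] yaw -1.43 down [ 0.087  0.016 -0.996] F [-0.8   0.81 -4.55] g 0.0519 q [-44.  24.  29.  85. -12.  69.  74.]
34 nearbot chest [0.0142 0.001 ] zn 0.0301 farbot [0.1509 0.0011] 0.1224 gp z 0.1904
```

View pics/t8.png

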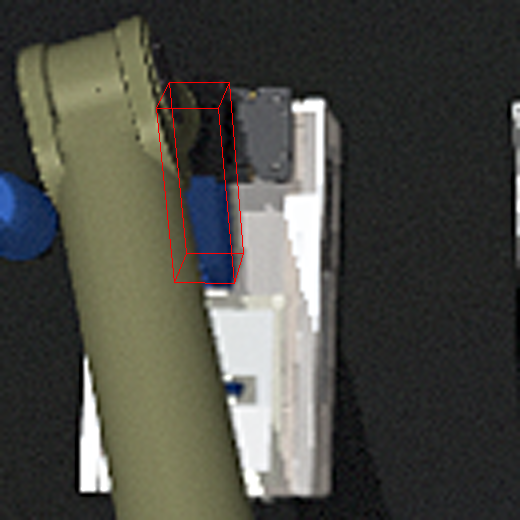

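```bash
python3 -m pendant '{"xyz":[[0,0,-0.006],[-0.004,0,-0.006],[-0.008,0,-0.004],[-0.01,0,-0.004],[-0.004,0,-0.001],[0,0,0]],"turn":[0,0,0,0,0,0]}'
python3 - <<'E'
from fit import *
draw("t9",(34,),cam="top",box=(100,100,230,230))
draw("s9",(34,))
E
```

```text
time_s: 32.9
tool_pos: [0.6345, 0.2404, 0.1502]
tool_rot: [11.9, 84.9, 10.5]
force: [-0.0, 0.1, -4.1]
grip_width: 0.0515
t 32.9 p [0.6345 0.2404 0.1502] yaw -1.43 down [ 0.088  0.016 -0.996] F [-0.03  0.14 -4.13] g 0.0515 q [-46.  22.  29.  90. -10.  66.  73.]
34 nearbot chest [-0.0137  0.0001] zn 0.0085 farbot [0.1231 0.0003] 0.1008 gp z 0.1688
t 32.95 p [0.6347 0.2404 0.1503] yaw -1.43 down [ 0.088  0.016 -0.996] F [-0.23  0.59 -4.27] g 0.0514 q [-46.  22.  29.  90. -10.  66.  73.]
34 nearbot chest [-0.0135  0.0002] zn 0.0086 farbot [0.1233 0.0003] 0.1009 gp z 0.1689
```

View pics/s9.png

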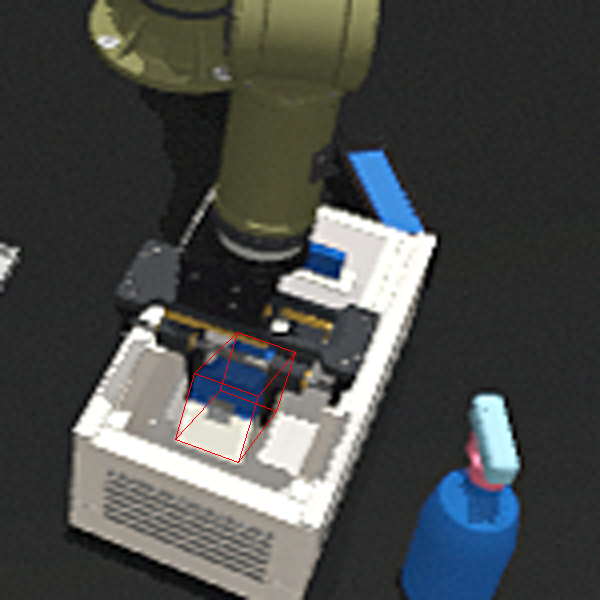

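```bash
python3 -m pendant '{"xyz":[[-0.006,0,-0.003],[-0.006,0,-0.002],[-0.002,0,-0.001]],"turn":[0,0,0]}'; python3 h.py; python3 -m pendant '{"xyz":[[0,0,-0.002],[0,0,-0.002]],"turn":[0,0]}'; python3 h.py
```

```text
time_s: 33.38
tool_pos: [0.6207, 0.2401, 0.1443]
tool_rot: [11.8, 84.8, 10.2]
force: [-0.1, -0.5, -4.5]
grip_width: 0.0512
t 33.38 p [0.6207 0.2401 0.1443] yaw -1.48 down [ 0.089  0.016 -0.996] F [-0.05 -0.51 -4.48] g 0.0512 q [-47.  20.  29.  93. -10.  64.  72.]
time_s: 33.62
tool_pos: [0.6218, 0.2401, 0.1424]
tool_rot: [12.1, 84.6, 10.6]
force: [-0.7, -1.5, 4.5]
grip_width: 0.0514
t 33.62 p [0.6218 0.2401 0.1424] yaw -1.47 down [ 0.092  0.017 -0.996] F [-0.7  -1.47  4.52] g 0.0514 q [-47.  21.  29.  93. -10.  64.  72.]
```

```bash
python3 -m pendant '{"xyz":[[0,0,0],[0.002,0,-0.003],[0.003,0,-0.006],[0.003,0,-0.007],[0.003,0,-0.006]],"turn":[0,0,0,0,0]}' - 12
python3 - <<'E'
from fit import *
draw("s10",(23,))
E
```

```text
time_s: 34.25
tool_pos: [0.6374, 0.2403, 0.1216]
tool_rot: [12.3, 84.1, 10.8]
force: [1.6, -0.5, 0.5]
grip_width: 0.0519
t 34.25 p [0.6374 0.2403 0.1216] yaw -1.5 down [ 0.101  0.019 -0.995] F [ 1.62 -0.51  0.53] g 0.0519 q [-46.  23.  28.  92. -11.  62.  73.]
23 nearbot chest [-0.0305  0.0001] zn -0.0022 farbot [1.214e-01 1.000e-04] 0.0622 gp z 0.1402
```

View pics/s10.png

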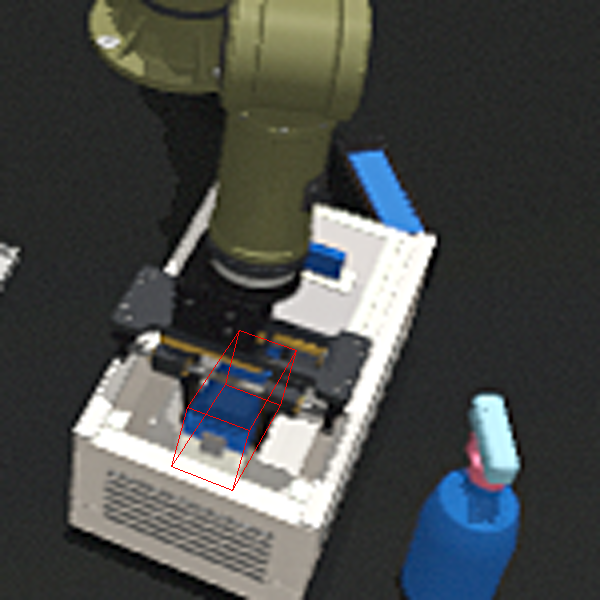

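```bash
python3 -m pendant '{"xyz":[[-0.007,0,0],[-0.007,0,-0.001],[-0.003,0,-0.003],[0,0,-0.004]],"turn":[0,0,0,0]}'
python3 - <<'E'
from fit import *
draw("s11",(19,))
E
```

```text
time_s: 34.8
tool_pos: [0.6182, 0.2403, 0.1117]
tool_rot: [12.2, 84.2, 10.7]
force: [2.0, 0.1, 1.3]
grip_width: 0.0519
t 34.8 p [0.6182 0.2403 0.1117] yaw -1.49 down [ 0.098  0.019 -0.995] F [2.   0.13 1.26] g 0.0519 q [-47.  21.  28.  95. -10.  60.  72.]
19 nearbot chest [-0.0559 -0.0004] zn -0.0047 farbot [ 0.1002 -0.0004] 0.049 gp z 0.1304
```

View pics/s11.png

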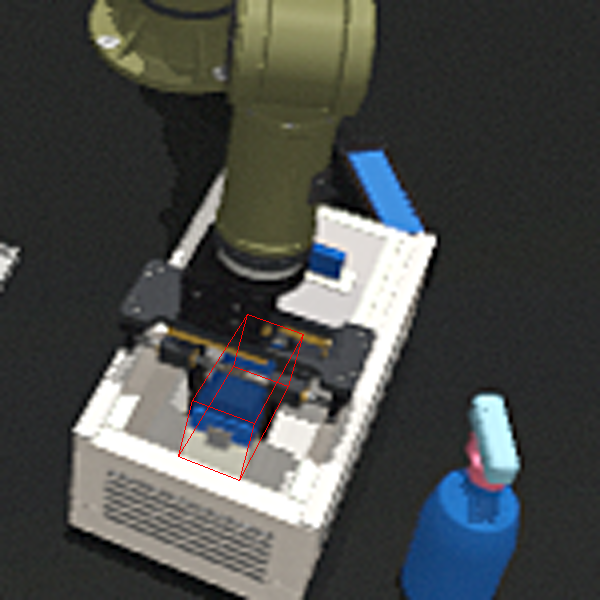

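```bash
python3 -m pendant '{"xyz":[[0.002,0,-0.005],[0.003,0,-0.007],[0.002,0,-0.006],[0.001,0,-0.003],[0,0,0]],"turn":[0,0,0,0,0]}'
python3 - <<'E'
from fit import *
draw("s12",(5,))
E
```

```text
time_s: 35.48
tool_pos: [0.626, 0.24, 0.0871]
tool_rot: [11.8, 84.4, 10.2]
force: [0.8, 1.1, -1.6]
grip_width: 0.0516
t 35.48 p [0.626  0.24   0.0871] yaw -1.52 down [ 0.096  0.017 -0.995] F [ 0.84  1.1  -1.59] g 0.0516 q [-46.  24.  28.  95. -12.  58.  73.]
5 nearbot chest [-0.0653 -0.0004] zn -0.0005 farbot [ 0.0991 -0.0004] 0.0139 gp z 0.1057
```

View pics/s12.png

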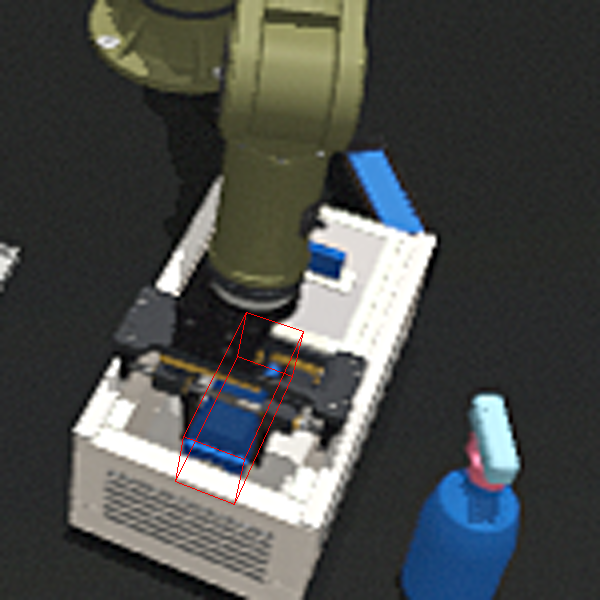

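```bash
python3 -m pendant '{"xyz":[[0.001,0,-0.003],[0.001,0,-0.004],[0,0,-0.001]],"turn":[0,0,0]}'; python3 h.py;  python3 -m pendant '{"xyz":[[0,0,-0.001]],"turn":[0]}';python3 h.py
```

```text
time_s: 35.9
tool_pos: [0.6283, 0.2401, 0.0796]
tool_rot: [12.0, 84.4, 10.4]
force: [-0.4, -0.1, 3.7]
grip_width: 0.0521
t 35.9 p [0.6283 0.2401 0.0796] yaw -1.5 down [ 0.096  0.018 -0.995] F [-0.41 -0.08  3.68] g 0.0521 q [-46.  24.  28.  95. -12.  58.  74.]
time_s: 36.02
tool_pos: [0.6284, 0.2402, 0.0797]
tool_rot: [12.2, 84.4, 10.6]
force: [-3.1, -0.9, 7.7]
grip_width: 0.0518
t 36.02 p [0.6284 0.2402 0.0797] yaw -1.49 down [ 0.096  0.018 -0.995] F [-3.09 -0.9   7.66] g 0.0518 q [-46.  24.  28.  95. -12.  58.  74.]
```

```bash
python3 -m pendant '{"xyz":[[0,0,0.001],[0,0,0.0005],[0,0,0.001]],"turn":[0,0,0]}' 0.72; python3 h.py; python3 -m pendant '{"xyz":[[-0.001,0,0.01],[-0.001,0,0.03],[0,0,0.04],[0,0,0.03],[0,0,0]],"turn":[0,0,0,0,0]}'
python3 - <<'E'
from fit import *
st()
for c in ("scene","top"):
    im=cv2.cvtColor(read_camera(c),cv2.COLOR_RGB2BGR); cv2.imwrite(f"pics/{c}13.png",im)
    rep(pinpoint,c,"box_1"); rep(pinpoint,c,"lid_grip")
im=cv2.imread("pics/scene13.png")
cv2.imwrite("pics/s13.png",cv2.resize(im[150:300,270:420],None,fx=4,fy=4,interpolation=2))
E
```

```text
time_s: 36.4
tool_pos: [0.6277, 0.2406, 0.0821]
tool_rot: [12.6, 84.4, 11.0]
force: [0.2, 1.0, 0.0]
grip_width: 0.0622
t 36.4 p [0.6277 0.2406 0.0821] yaw -1.48 down [ 0.095  0.019 -0.995] F [0.17 1.03 0.04] g 0.0622 q [-46.  24.  28.  95. -12.  58.  74.]
time_s: 37.02
tool_pos: [0.6251, 0.2401, 0.1974]
tool_rot: [12.6, 84.4, 11.0]
force: [0.1, -0.2, -0.1]
grip_width: 0.0624
t 37.02 p [0.6251 0.2401 0.1974] yaw -1.51 down [ 0.096  0.019 -0.995] F [ 0.06 -0.15 -0.14] g 0.0624 q [-48.  18.  30.  89.  -9.  70.  71.]
scene box_1 0.93 [0.2311 0.2854 0.0005] [363. 207.]
scene box_1 0.9 [ 4.091e-01 -6.487e-01 -5.000e-04] [152. 172.]
scene box_1 0.76 [ 0.5788 -0.3208  0.0074] [193. 217.]
scene box_1 0.73 [ 0.5844 -0.2031  0.0007] [218. 228.]
scene box_1 0.7 [ 0.2418 -0.2598  0.0014] [244. 173.]
scene box_1 0.57 [0.5841 0.2426 0.0495] [329. 259.]
scene lid_grip 0.67 [0.456  0.2414 0.1746] [344. 210.]
top box_1 0.84 [ 0.24   -0.2576  0.004 ] [292. 254.]
top box_1 0.78 [0.5769 0.2398 0.0539] [156. 164.]
top box_1 0.74 [ 0.5788 -0.3157 -0.0009] [306. 163.]
top box_1 0.66 [ 0.411  -0.6428  0.0029] [393. 206.]
top box_1 0.55 [ 0.5917 -0.2005  0.004 ] [275. 160.]
top box_1 0.52 [ 0.2324  0.2856 -0.0029] [147. 258.]
top lid_grip 0.91 [0.4564 0.2465 0.1773] [147. 195.]
```

View pics/s13.png

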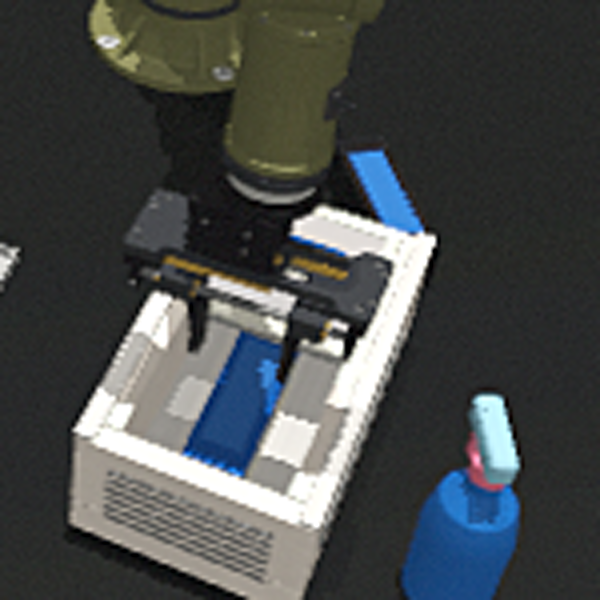

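```bash
python3 -m pendant '{"xyz":[[-0.025,0,0.015],[-0.045,0.001,0.002],[-0.045,0.001,0],[-0.045,0.001,0],[-0.03,0.001,0],[-0.006,0,0],[0,0,0]],"turn":[0,0,0,0,0,0,0]}' 0.4; python3 h.py
```

```text
time_s: 38.2
tool_pos: [0.4192, 0.2411, 0.2025]
tool_rot: [6.3, 85.3, 4.7]
force: [1.1, -0.6, -0.8]
grip_width: 0.0346
t 38.2 p [0.4192 0.2411 0.2025] yaw -1.52 down [ 0.082  0.007 -0.997] F [ 1.07 -0.56 -0.79] g 0.0346 q [-60.  -6.  24. 112.   5.  70.  51.]
```

```bash
python3 -m pendant '{"xyz":[[0.002,0.001,-0.015],[0.002,0,-0.018],[0,0,-0.006],[0,0,0]],"turn":[0,0,0,0]}'; python3 h.py
```

```text
time_s: 38.7
tool_pos: [0.4266, 0.2404, 0.1596]
tool_rot: [3.9, 85.3, 2.1]
force: [-0.0, 0.1, -0.8]
grip_width: 0.035
t 38.7 p [0.4266 0.2404 0.1596] yaw -1.8 down [ 0.082  0.003 -0.997] F [-0.01  0.08 -0.77] g 0.035 q [-60.  -3.  25. 114.   4.  64.  52.]
```

```bash
python3 -m pendant '{"xyz":[[0.01,0.003,0],[0.018,-0.0005,0],[0.022,-0.0005,0],[0.022,-0.0005,0],[0.022,-0.0005,0],[0.022,-0.0005,0],[0.018,-0.0005,0],[0.008,-0.0005,0]],"turn":[0,0,0,0,0,0,0,0]}'; python3 h.py
```

```text
time_s: 39.7
tool_pos: [0.5718, 0.2389, 0.1595]
tool_rot: [-0.1, 85.9, -1.9]
force: [-3.0, 0.3, 1.8]
grip_width: 0.0349
t 39.7 p [0.5718 0.2389 0.1595] yaw -1.76 down [ 0.071 -0.002 -0.997] F [-3.02  0.27  1.76] g 0.0349 q [-52.  15.  30.  97.  -6.  66.  68.]
```

```bash
python3 -m pendant '{"xyz":[[0.006,0,0],[0.006,0,0],[0.003,0,0],[0.003,0,0]],"turn":[0,0,0,0]}'; python3 h.py; python3 -m pendant '{"xyz":[[0.003,0,0],[0.003,0,0]],"turn":[0,0]}'; python3 h.py
```

```text
time_s: 40.2
tool_pos: [0.5899, 0.2384, 0.1595]
tool_rot: [-1.2, 86.0, -3.0]
force: [-2.3, -0.5, -0.2]
grip_width: 0.0347
t 40.2 p [0.5899 0.2384 0.1595] yaw -1.75 down [ 0.069 -0.004 -0.998] F [-2.33 -0.51 -0.18] g 0.0347 q [-50.  17.  30.  94.  -8.  67.  69.]
time_s: 40.45
tool_pos: [0.5927, 0.2382, 0.1593]
tool_rot: [-2.2, 86.5, -4.0]
force: [-13.9, -1.4, 8.8]
grip_width: 0.0349
t 40.45 p [0.5927 0.2382 0.1593] yaw -1.75 down [ 0.061 -0.004 -0.998] F [-13.88  -1.39   8.85] g 0.0349 q [-50.  18.  30.  94.  -8.  68.  70.]
```

```bash
python3 -m pendant '{"xyz":[[-0.01,0,0],[-0.01,0,0.01],[-0.02,0,0.04],[-0.04,0,0.05],[-0.04,-0.03,0.03],[-0.03,-0.04,0],[0,-0.02,0],[0,0,0],[0,0,0]],"turn":[0,0,0,0,0,0,0,0,0]}'
python3 - <<'E'
from h import *
st()
for c in ("scene","top"):
    im=cv2.cvtColor(read_camera(c),cv2.COLOR_RGB2BGR); cv2.imwrite(f"pics/{c}14.png",im)
    for n in ("box_1","lid_grip","vial","marker","amber_bottle","clear_bottle","spray_bottle"): rep(pinpoint,c,n)
E
```

```text
time_s: 41.58
tool_pos: [0.4424, 0.1506, 0.298]
tool_rot: [8.1, 85.4, 6.6]
force: [-0.4, 0.9, -0.8]
grip_width: 0.035
t 41.58 p [0.4424 0.1506 0.298 ] yaw -1.46 down [ 0.079  0.009 -0.997] F [-0.41  0.88 -0.81] g 0.035 q [-57. -12.  29. 105.   8.  81.  59.]
scene box_1 0.98 [ 0.2389 -0.2596  0.0007] [244. 173.]
scene box_1 0.96 [ 0.5798 -0.3229  0.0066] [192. 217.]
scene box_1 0.94 [0.2317 0.2896 0.0019] [364. 207.]
scene box_1 0.77 [ 5.853e-01 -2.019e-01  4.000e-04] [218. 229.]
scene box_1 0.56 [ 0.408  -0.6488  0.0007] [152. 172.]
scene lid_grip 0.77 [0.6108 0.2357 0.1739] [329. 241.]
scene marker 0.51 [ 0.4444 -0.1462  0.004 ] [247. 209.]
scene amber_bottle 0.63 [ 0.4836 -0.488   0.0014] [172. 192.]
scene amber_bottle 0.32 [ 6.240e-01  4.409e-01 -6.000e-04] [381. 297.]
scene clear_bottle 0.87 [ 5.797e-01 -5.063e-01  3.000e-04] [155. 205.]
scene spray_bottle 0.68 [ 0.6265  0.4409 -0.0022] [380. 298.]
scene spray_bottle 0.46 [ 0.5889 -0.2006  0.0008] [218. 229.]
top box_1 0.85 [ 0.237  -0.2616  0.0029] [293. 255.]
top box_1 0.79 [ 0.5893 -0.201   0.0045] [275. 161.]
top box_1 0.73 [ 0.2299  0.2847 -0.0028] [147. 259.]
top box_1 0.66 [ 5.763e-01 -3.170e-01  3.000e-04] [306. 164.]
top box_1 0.6 [ 0.4128 -0.6436 -0.0007] [393. 206.]
top lid_grip 0.62 [0.6116 0.2409 0.179 ] [149. 150.]
top vial 0.36 [ 0.6986 -0.1507  0.0008] [261. 132.]
top marker 0.59 [ 0.4496 -0.1408  0.0026] [260. 198.]
top marker 0.53 [ 0.576  -0.2063 -0.0021] [277. 165.]
top marker 0.37 [ 0.4819 -0.4857 -0.0022] [351. 188.]
top amber_bottle 0.67 [ 0.4796 -0.4862 -0.0026] [351. 189.]
top clear_bottle 0.73 [ 5.811e-01 -5.016e-01  1.000e-04] [355. 162.]
top spray_bottle 0.66 [0.623  0.4448 0.0034] [104. 155.]
```

View pics/scene14.png

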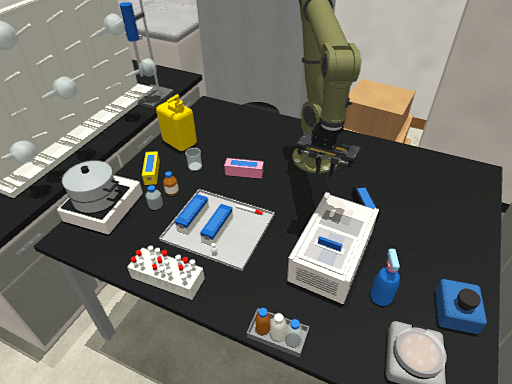

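View pics/top14.png

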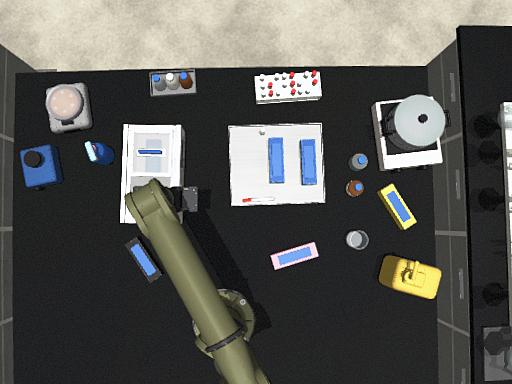

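```bash
python3 -c "
from cell import *
print(sign_off())"
```

```text
the job is handed in; nothing more can be done
None
```

The full box is lying flat, lid up, in the cooler with the lid slid shut. I handed the job in at about 41.7 s of the 72 s allowed; no verdict is reported.

- **Weighing:** I lifted all three boxes. The one nearest the cooler read about 4.6 N. The other two read about 1.9 N and 1 to 2.5 N, so they are the empty ones. I put both back, and the top camera shows them about 1–2 mm from where they started.
- **Placing:** I pushed the lid open to its stop. I tipped the full box on the tray to about 28°, found that too tight for the opening, and re-tipped it once to about 35°. It then went in near end first under the cover and was lowered flat. The networks put its underside at z 0.050–0.054, matching the cooler floor at 0.050.
- **Closing:** I pushed the lid until it stopped, at 14 N. Its grip was then seen about 47 mm from the cooler's centre, against 45 mm when shut, which is within camera error.
- **Bystanders:** the marker, the three bottles and the vial all measured within a few mm of their first positions. In the last look only the top camera's network found the vial, though it also shows in the scene picture.
- **Contact:** the highest force I read was about 16 N, when setting an empty box back. When I lowered the full box to the floor the force rose to about 8 N. I took that to be the box reaching the floor, but I could not rule out the gripper touching the cooler's rails.

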